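Sort the wireless transmitters by battery drawer after the show

TASK

Sort the three wireless transmitters by their orange battery drawers: lay each one whose drawer is pulled out in a bay of its own on the sloped charging stand, face up and straight, flat on the slope with the drawer pointing uphill and its other end at the bottom lip; lay each one whose drawer is pushed in flat and face up on the floor of the green carry tray. Set them down gently, leave every drawer pulled out or pushed in as you found it, and do not disturb the other things on the table.

Things in the scene. Friction and masses are not known exactly. Their poses are not given: they have to be found in the camera images.
- pack_a_center (a point): Centre of wireless transmitter a: black box 90 x 40 x 34 mm (x, y, z; green window on its top face), about 0.23 kg, lying flat on the table, centre 17 mm up. x points along its length towards the end with the orange battery drawer, z up out of the top face. The drawer's end plate (30 mm wide, 26 mm high) stands 5 mm proud of that end, 50 mm from the centre, when pushed in. Loose; best gripped across its 40 mm width at the centre.
- drawer_a (a joint): Battery drawer of transmitter a, metres pulled out: 0 = pushed fully in; up to 0.028 out. Starts either pushed in (below 0.004) or clearly pulled out (above 0.020). Stays where it is left; about 4 N moves it. The orange end plate is then 50 mm + this value from the transmitter's centre.
- pack_b_center (a point): Centre of wireless transmitter b: black box 90 x 40 x 34 mm (x, y, z; green window on its top face), about 0.23 kg, lying flat on the table, centre 17 mm up. x points along its length towards the end with the orange battery drawer, z up out of the top face. The drawer's end plate (30 mm wide, 26 mm high) stands 5 mm proud of that end, 50 mm from the centre, when pushed in. Loose; best gripped across its 40 mm width at the centre.
- drawer_b (a joint): Battery drawer of transmitter b, metres pulled out: 0 = pushed fully in; up to 0.028 out. Starts either pushed in (below 0.004) or clearly pulled out (above 0.020). Stays where it is left; about 4 N moves it. The orange end plate is then 50 mm + this value from the transmitter's centre.
- pack_c_center (a point): Centre of wireless transmitter c: black box 90 x 40 x 34 mm (x, y, z; green window on its top face), about 0.23 kg, lying flat on the table, centre 17 mm up. x points along its length towards the end with the orange battery drawer, z up out of the top face. The drawer's end plate (30 mm wide, 26 mm high) stands 5 mm proud of that end, 50 mm from the centre, when pushed in. Loose; best gripped across its 40 mm width at the centre.
- drawer_c (a joint): Battery drawer of transmitter c, metres pulled out: 0 = pushed fully in; up to 0.028 out. Starts either pushed in (below 0.004) or clearly pulled out (above 0.020). Stays where it is left; about 4 N moves it. The orange end plate is then 50 mm + this value from the transmitter's centre.
- stand: Fixed sloped charging stand, grey foot 135 (x) x 236 (y) mm; origin on the table below the lower edge of the slope; x points level in the uphill direction (the slope rises away from the robot), z up. Over it runs a level light bar along y, 20 mm thick, 260 mm long, its axis 245 mm above the table and 52 mm in +x of this origin, carried by two 12 mm rods at y = +-122 mm that rise at x = 112 mm; the bar leaves no room for an upright gripper over the bays.
- deck: The stand's sloped surface, 130 mm long, tilted 32 degrees; origin in the surface at the middle of its lower edge, against the inner face of the blue bottom lip (25 mm above the table); x points straight uphill along the surface, y across, z square out of the surface. The lip is 14 mm high; blue ribs 4 mm wide, 8 mm high at y = 0 and +-113 mm divide it into two bays, 109 mm wide. The surface holds or lets slide a released transmitter depending on friction.
- bay_0 (a point): Point on the sloped surface in the first bay (deck x = 45, y = +56 mm): under the centre of a transmitter that lies there against the lip. Axes as the deck's.
- bay_1 (a point): Same for the second bay (deck x = 45, y = -56 mm).
- tray_in (a point): Centre of the inner floor of the fixed green carry tray: outside 170 (x) x 220 (y) x 25 mm, walls 6 mm, so inside 158 x 208 mm; floor 6 mm above the table; z up. The stand and the tray may stand on either side of the transmitters.
- mug_center (a point): Bystander, loose: drinking cup, blue ceramic, 72 mm across, 90 mm tall; point half-way up, z up.
- spray_center (a point): Bystander, loose: slim bottle with blue cap, 32 mm across, 90 mm tall; point half-way up, z up.
- mic_center (a point): Bystander, loose: hand microphone lying down, 170 mm long, 48 mm across the steel head; point at the middle of its handle, 19 mm over the table, z up.
- tape_center (a point): Bystander, loose: roll of grey tape, 90 mm across, 48 mm tall; point at its centre, z up.
Things that resemble listed ones, but are neither listed nor needed, are in the scene too. Leave any pink or yellow look-alike of the part that bears pack_c_center alone. Leave any yellow look-alike of the part that bears pack_a_center alone.

How it is judged:
At the end, for the whole second after the job is handed in: Drawer-out pair: one per bay, centre within 27 mm of bay middle, 39-60 mm up from lip, flat to 0.12 rad, straight to 0.25 rad, drawer uphill and out >15 mm. Drawer-in one: flat on tray floor, centre within 60 (x), 85 mm (y) of its middle, drawer <8 mm. All face up, at rest (((y of pack_a_center in the frame of deck between 0.029 and 0.083 m and x of pack_a_center in the frame of deck between 0.039 and 0.06 m and z of pack_a_center in the frame of deck between 0.011 and 0.023 m and angle between the z axis of each of pack_a_center, pack_b_center and the z axis of deck, either way round below 0.12 rad and angle between each of pack_a_center, pack_b_center's own z axis and vertical below 1 rad and angle between the x axis of each of pack_a_center, pack_b_center and the x axis of deck, either way round below 0.25 rad and angle between each of pack_a_center, pack_b_center's own x axis and vertical below 1.3 rad and y of pack_b_center in the frame of deck between -0.083 and -0.029 m and x of pack_b_center in the frame of deck between 0.039 and 0.06 m and z of pack_b_center in the frame of deck between 0.011 and 0.023 m) or (y of pack_a_center in the frame of deck between -0.083 and -0.029 m and x of pack_a_center in the frame of deck between 0.039 and 0.06 m and z of pack_a_center in the frame of deck between 0.011 and 0.023 m and angle between the z axis of each of pack_a_center, pack_b_center and the z axis of deck, either way round below 0.12 rad and angle between each of pack_a_center, pack_b_center's own z axis and vertical below 1 rad and angle between the x axis of each of pack_a_center, pack_b_center and the x axis of deck, either way round below 0.25 rad and angle between each of pack_a_center, pack_b_center's own x axis and vertical below 1.3 rad and y of pack_b_center in the frame of deck between 0.029 and 0.083 m and x of pack_b_center in the frame of deck between 0.039 and 0.06 m and z of pack_b_center in the frame of deck between 0.011 and 0.023 m)) and x of pack_c_center in the frame of tray_in between -0.06 and 0.06 m and y of pack_c_center in the frame of tray_in between -0.085 and 0.085 m and z of pack_c_center in the frame of tray_in between 0.011 and 0.023 m and angle between pack_c_center's own z axis and vertical below 0.12 rad and value of joint each of drawer_a, drawer_b above 0.015 m and value of joint drawer_c below 0.008 m and linear speed of each of pack_a, pack_b, pack_c below 0.02 m/s); the robot touches nothing.
It fails at once if a bystander is pushed more than 30 mm from its place (distance of any of mug_center, spray_center, mic_center, tape_center from where it was at the start of the episode above 0.03 m).
It fails at once if a transmitter is dropped or thrown (over 0.7 m/s while not gripped) ((linear speed of pack_a above 0.7 m/s and contact force between pack_a and the fingers below 0.2 N) or (linear speed of pack_b above 0.7 m/s and contact force between pack_b and the fingers below 0.2 N) or (linear speed of pack_c above 0.7 m/s and contact force between pack_c and the fingers below 0.2 N)).
It fails at once if a pulled-out drawer is pushed in, or a pushed-in drawer pulled out (value of joint any of drawer_a, drawer_b below 0.012 m or value of joint drawer_c above 0.012 m).
It also fails if it takes over 67 s, if anything falls off the work surface, if the arm or the gripper's body presses on something with over 40 N, if the wrist force passes 120 N, or if a joint passes its speed limit or range.

ROBOT

A 6-joint arm with a two-finger parallel gripper is mounted at the origin on the work surface. World frame = base frame: x ahead of the robot, y to its left, z up, the work surface at z = 0. Lengths are in m, angles in rad, forces in N, time in s.
With the tool pointing down it reaches from about 0.225 to 0.875 m from the base axis. Payload 3.4 kg.
Tool frame: the origin (TCP) lies midway between the tips of the shut fingers; the grasp point (between the pads) lies 19 mm behind it; z points along the fingers, y is the line along which they close (so a half turn about z gives the same grasp; the last joint's range is limited). The gripper opens to 85 mm and grips with 20 to 120 N. Pads are 22 mm wide; open, the fingers measure 114 mm over their backs; the gripper's body (76 mm by 85 mm) begins 54 mm behind the grasp point. The pads swing forward as they close: fully open they stand 13 mm farther back than shut.
Start: joints at [-1.466, 0.276, 1.505, -0, 1.361, -0.121], TCP at [0.129, -0.56, 0.231] pointing down, gripper open.
Joint ranges: [-2.89, 2.89], [-0.75, 2.08], [0.22, 2.7], [-1.18, 4.32], [0.11, 2.71], [-2.7, 2.7]. Speed limits (rad/s): [2.57, 2.57, 3.14, 3.14, 3.14, 3.14].

INTERFACE

Orientations are given as [roll, pitch, yaw] about the fixed x, y, z axes, in that order (R = Rz(yaw) Ry(pitch) Rx(roll)).
In Python, from cell import * gives the robot as it stands. The module is installed in compiled form; this text tells all that it offers.
- The arm moves only by the shell command python3 -m jog 'ROWS'. ROWS is JSON, a list of rows, each an object with "fingers": the closure, from 0 (fully open) to 1 (shut); "slide": the shift along the tool's x, y, z in cm, a list of three; "roll": the turn about the tool's z in rad. In form: [{"fingers": fingers, "slide": [x, y, z], "roll": roll}, ...]. A call has 1 to 20 rows; each row shifts and turns the commanded pose from where the row before left it, along the tool's axes as they then stand; what a row does not reach is not made up. A row lasts 1/12 s, in which the tool goes at most 41.7 mm and 7.16 degrees, less where a joint would pass 70% of its speed; a pose out of reach is approached as far as the arm can. A call is refused whole if a number of a shift passes 4.17 or a number of a turn 0.125, either way. A call with a gripper value outside its range is refused whole. The fingers move at their own pace and stop on an object; the grip force is fixed at half the most. Time passes only in rows, so rows that do not move let the fingers close. It gives the time, the measured TCP pose, the force, the opening and the grip force at its end, in the units of the state.
- read_state(): the state, without advancing time (a new reading comes with each control period).
- snapshot(name): name is "scene" or "side" or "wrist"; returns a dict with "img" (384x512x3 uint8, blue, green, red), "fx", "fy", "cx", "cy" (pixels), "k1" (the pictures are not rectified: a ray, as slopes to the right and down, at radius r is drawn at 1 + k1 r^2 times it, then the intrinsics apply), "rvec" (rotation vector, rad) and "tvec" (3), from world to camera coordinates, as OpenCV has them. Camera axes: x right, y down, z forward; pixel columns grow to the right and rows downward; lengths in m; the calibration is good to about 2 mm. A picture is of the moment at which its call begins. There is no depth.
- close_job(): hands the job in; it is judged then, once.
The state is a dict: "time": time; "q": joint angles; "joint_vel": joint speeds; "joint_torque": joint torques, N m; "tool_pos": TCP position; "eef_rot": TCP orientation; "ft_force": force on the tool from outside, world axes, zero at the start; "torque": the same for the moment, N m; "finger_gap": finger opening in m; "gripper_force": force on a finger pad.
Only numpy, scipy, OpenCV 4.12 (cv2) and the standard library are available. Lean on these libraries where they do the work, as an engineer would, in place of code of your own. Each camera call takes 0.05 s, during which the arm holds its last target. There are 200 camera calls.

## Working session

There is one attempt and no reset: what is moved stays moved. The work goes in short steps, Python scripts to look and compute and a shell command to move; the robot and the scene stay as the last step left them, time stands still between calls to the robot, and variables do not carry over. Pictures are saved under pics/ and viewed, at most 10 in all, crops included, and the job is handed in when it is done.

```bash
mkdir -p pics; cat > h.py <<'E'
from cell import *
import numpy as np, cv2
def snap(n,save=None):
    s=snapshot(n)
    if save: cv2.imwrite('pics/'+save+'.png',s['img'])
    return s
def cam(s):
    K=np.array([[s['fx'],0,s['cx']],[0,s['fy'],s['cy']],[0,0,1]],float)
    R=cv2.Rodrigues(np.array(s['rvec'],float))[0]; t=np.array(s['tvec'],float).ravel()
    return K,np.array([s['k1'],0,0,0,0],float),R,t
def ray(s,uv):
    K,D,R,t=cam(s)
    p=cv2.undistortPoints(np.array(uv,float).reshape(-1,1,2),K,D).reshape(-1,2)
    return -R.T@t,(R.T@np.c_[p,np.ones(len(p))].T).T
def onz(s,uv,z):
    c,d=ray(s,uv); return c+d*((z-c[2])/d[:,2])[:,None]
def proj(s,P):
    K,D,R,t=cam(s); return cv2.projectPoints(np.array(P,float).reshape(-1,1,3),np.array(s['rvec'],float),t,K,D)[0].reshape(-1,2)
E
python3 - <<'E'
from h import *
a=snap('scene');b=snap('side')
im=np.hstack([a['img'],b['img']])
cv2.imwrite('pics/scene1.png',cv2.resize(a['img'],(800,600)));cv2.imwrite('pics/side1.png',cv2.resize(b['img'],(800,600)))
for s in (a,b):
    print(ray(s,[[256,192]]))
s=read_state();print(s['time'],s['tool_pos'],s['eef_rot'],s['finger_gap'])
E
```

```text
(array([1.13920309, 0.13138076, 1.02352809]), array([[-0.48832531, -0.13094865, -0.86324099]]))
(array([ 0.49682014, -1.0425164 ,  0.90295288]), array([[ 0.01814588,  0.76865181, -0.63966767]]))
0.1 [ 0.12868512 -0.5599388   0.23052778] [-3.13996773e+00 -2.14766842e-04  2.25791932e-01] 0.08567718968923625
```

View pics/scene1.png

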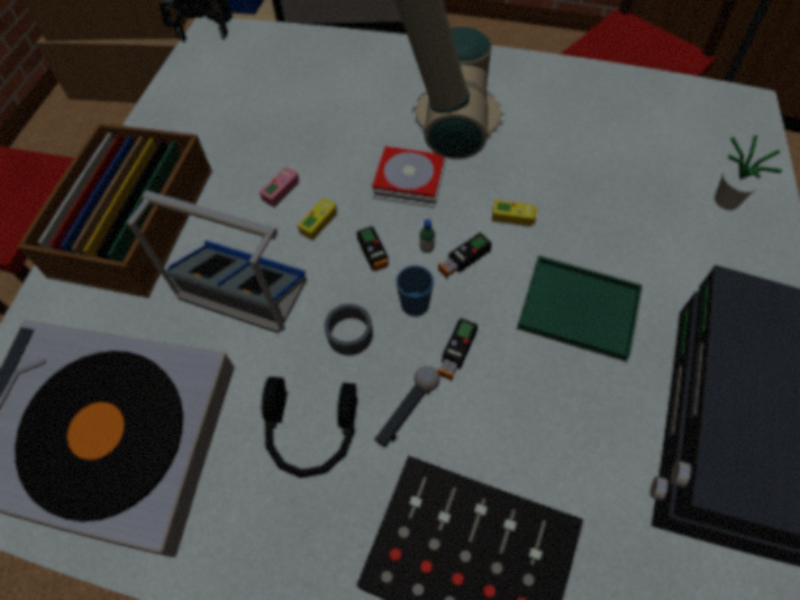

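View pics/side1.png

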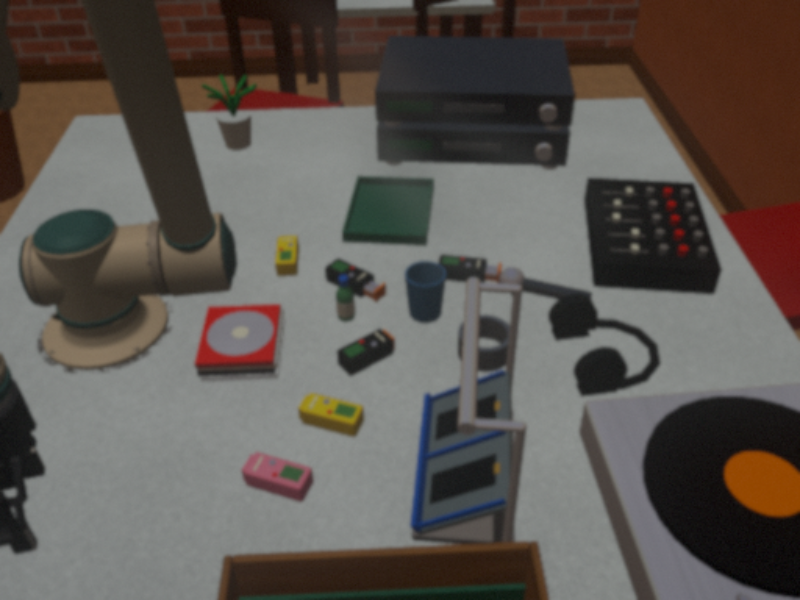

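The scene view shows three black transmitters, in 800x600 display pixels. One is at (372,248) with its drawer plate tight against the box. One is at (466,254) and one at (459,347), both with a pale drawer body showing. The pink (280,185) and yellow (318,217) and (514,212) ones are look-alikes to leave alone. I'll confirm this in one enlarged crop and measure.

```bash
python3 - <<'E'
from h import *
a=snap('scene');b=snap('side')
def crop(s,x0,y0,x1,y1):return cv2.convertScaleAbs(cv2.resize(s['img'][y0:y1,x0:x1],(400,300),interpolation=cv2.INTER_CUBIC),alpha=1.6)
A=crop(a,220,135,320,210);A2=crop(a,260,180,340,240)
B=crop(b,200,155,280,215);B2=crop(b,260,150,340,210)
cv2.imwrite('pics/crop1.png',np.vstack([np.hstack([A,A2]),np.hstack([B,B2])]))
for nm,s in(('scene',a),('side',b)):
    h=cv2.cvtColor(s['img'],cv2.COLOR_BGR2HSV)
    for cn,lo,hi in(('orange',(4,120,90),(15,255,255)),('green',(45,60,40),(80,255,255)),('blue',(105,140,60),(122,255,255)),('dark',(0,0,0),(180,255,45))):
        m=cv2.inRange(h,lo,hi);n,l,st,c=cv2.connectedComponentsWithStats(m)
        for i in range(1,n):
            if 8<st[i,4]<2500: print(nm,cn,st[i].tolist(),c[i].round(1),onz(s,[c[i]],.034 if cn!='orange' else .017)[0][:2].round(3))
E
```

```text
scene orange [43, 258, 36, 36, 983] [ 60.8 275.3] [ 0.95  -0.511]
scene green [467, 87, 33, 26, 220] [482.1 101.4] [0.031 0.728]
scene green [171, 118, 6, 6, 22] [173.5 120.5] [ 0.355 -0.362]
scene green [319, 131, 7, 3, 21] [322. 132.] [0.307 0.15 ]
scene green [195, 139, 7, 6, 22] [197.7 141.3] [ 0.427 -0.251]
scene green [231, 146, 9, 9, 56] [234.9 150.1] [ 0.438 -0.12 ]
scene green [270, 146, 8, 6, 31] [273.5 148.7] [0.408 0.002]
scene green [301, 151, 11, 8, 58] [305.8 154.4] [0.41  0.109]
scene green [359, 168, 12, 4, 13] [364.5 169.6] [0.432 0.301]
scene green [292, 205, 11, 11, 79] [297.  210.4] [0.617 0.113]
scene blue [272, 141, 3, 4, 12] [273.  142.5] [ 0.384 -0.004]
scene blue [132, 155, 28, 27, 118] [146.9 163.2] [ 0.544 -0.388]
scene blue [166, 165, 28, 26, 122] [180.3 173.5] [ 0.56  -0.268]
scene blue [261, 187, 8, 3, 16] [264.6 188.3] [0.562 0.004]
scene dark [303, 35, 10, 10, 43] [308.8  40.2] [-0.168  0.04 ]
scene dark [272, 74, 40, 27, 806] [291.1  87.2] [0.118 0.013]
scene dark [106, 88, 29, 42, 613] [121.5 111.9] [ 0.349 -0.564]
scene dark [473, 103, 7, 11, 46] [
[... 4710 characters left out ...]
4 -0.155]
side dark [161, 237, 9, 1, 9] [165. 237.] [ 0.289 -0.159]
side dark [0, 239, 28, 114, 1825] [  9.2 296.3] [-0.037 -0.326]
side dark [134, 238, 13, 1, 13] [140. 238.] [ 0.228 -0.159]
side dark [306, 253, 11, 14, 124] [311.  260.4] [ 0.64  -0.257]
side dark [280, 262, 13, 19, 177] [285.6 270.8] [ 0.578 -0.285]
side dark [276, 292, 41, 30, 713] [296.  306.4] [ 0.592 -0.386]
side dark [317, 327, 5, 19, 73] [318.6 335.5] [ 0.631 -0.461]
side dark [184, 365, 153, 16, 694] [264.4 373.3] [ 0.517 -0.538]
side dark [146, 366, 14, 18, 101] [150.  377.3] [ 0.3   -0.535]
side dark [161, 373, 25, 9, 86] [174.1 377.1] [ 0.345 -0.537]
side dark [200, 375, 137, 9, 568] [286.6 380.9] [ 0.557 -0.555]
```

View pics/crop1.png

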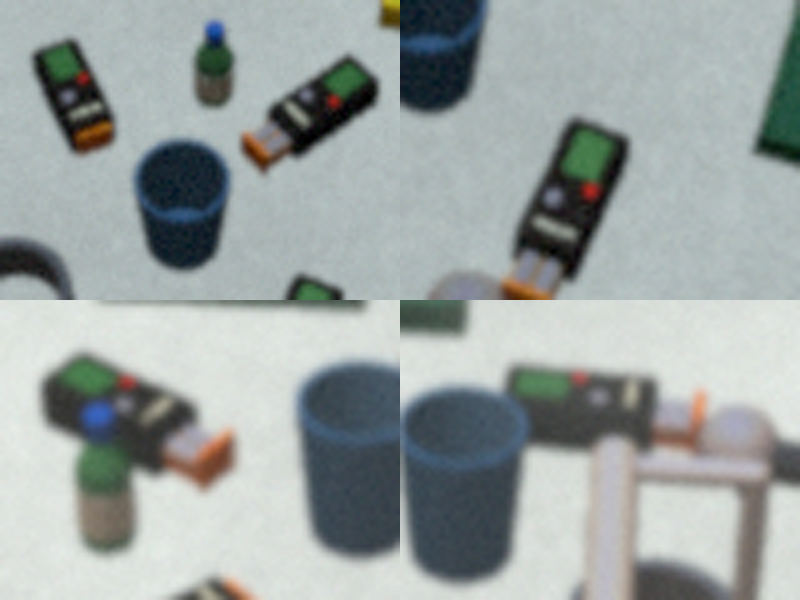

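The crop shows three black transmitters. P1, near scene pixel (238,158), has its plate flush, so it is the pushed-in one (c). P2, near (297,160), and P3, near (293,222), have the pale drawer body exposed, so they are pulled out (a and b). All three are black with a green window, not pink or yellow. Next I'll compute headings and look at the stand.

```bash
python3 - <<'E'
from h import *
a=snap('scene');b=snap('side')
f=lambda x,y:(220+x/4,135+y/4)
g=lambda x,y:(260+x/5,180+y/5)
for n,w,l,pl in(('P1',f(62,62),f(87,112),f(95,135)),('P2',f(348,76),f(295,113),f(262,143)),('P3',g(588,152),g(554,228),g(530,285))):
    p=onz(a,[w,l],.034);o=onz(a,[pl],.017)[0]; d=p[1]-p[0]; print(n,p[:,:2].round(4).tolist(),'plate',o[:2].round(3),'yaw',np.arctan2(d[1],d[0]).round(3),np.linalg.norm(d).round(4), 'plate yaw',np.arctan2(*(o-p[0])[1::-1]).round(3),np.linalg.norm((o-p[0])[:2]).round(3))
def crop(s,x0,y0,x1,y1,sz):return cv2.convertScaleAbs(cv2.resize(s['img'][y0:y1,x0:x1],sz,interpolation=cv2.INTER_CUBIC),alpha=1.6)
cv2.imwrite('pics/stand.png',np.hstack([crop(a,75,115,205,215,(400,308)),np.zeros((308,0,3),np.uint8)]) )
A=crop(a,78,115,203,215,(500,400));B=crop(b,255,170,345,350,(300,600))
im=np.zeros((600,800,3),np.uint8);im[:400,:500]=A;im[:,500:]=B;cv2.imwrite('pics/stand.png',im)
# bystander approx: mug, spray, tape, mic, tray corners
E
```

```text
P1 [[0.4395, -0.1176], [0.4838, -0.086]] plate [ 0.493 -0.078] yaw 0.619 0.0543 plate yaw 0.633 0.066
P2 [[0.408, 0.1128], [0.4524, 0.0765]] plate [0.474 0.054] yaw -0.685 0.0573 plate yaw -0.72 0.088
P3 [[0.5707, 0.3492], [0.6248, 0.3321]] plate [0.655 0.324] yaw -0.307 0.0567 plate yaw -0.29 0.088
```

View pics/stand.png

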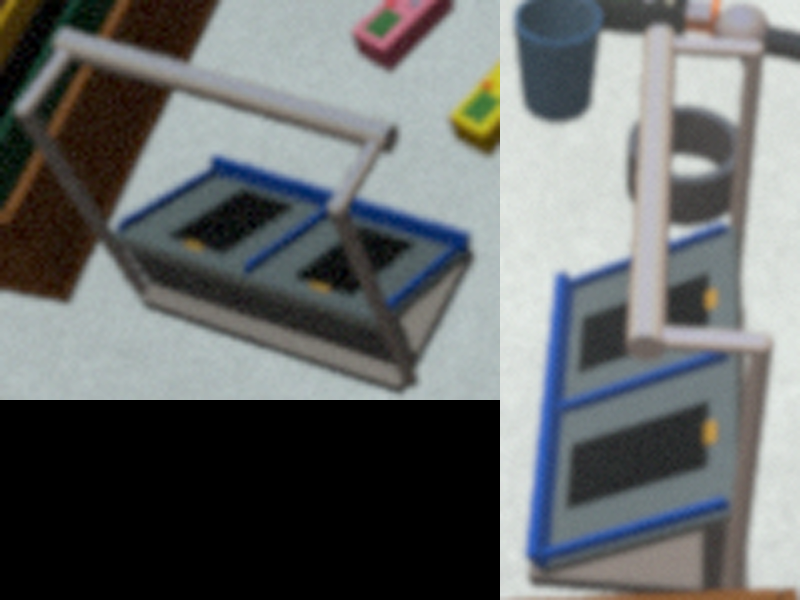

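```bash
cat >> h.py <<'E'
def tri(a,pa,b,pb):
    c1,d1=ray(a,[pa]);c2,d2=ray(b,[pb]);d1=d1[0]/np.linalg.norm(d1);d2=d2[0]/np.linalg.norm(d2)
    s=np.linalg.lstsq(np.c_[d1,-d2],c2-c1,rcond=None)[0]
    p,q=c1+s[0]*d1,c2+s[1]*d2;return (p+q)/2,np.linalg.norm(p-q)
E
python3 - <<'E'
from h import *
a=snap('scene');b=snap('side')
g=lambda x,y:(260+(x-400)/5,180+y/5)
p=onz(a,[g(588,152),g(554,228)],.034);o=onz(a,[g(530,285)],.017)[0];d=p[1]-p[0];print('P3',p[:,:2].round(4).tolist(),o.round(3),np.arctan2(d[1],d[0]),np.arctan2(*(o-p[0])[1::-1]))
S=lambda x,y:(78+x/4,115+y/4)
T=lambda x,y:(255+(x-500)/3.3333,170+y/3.3333)
for n,u,v in(('lip-',(217,163),(538,555)),('lip+',(468,240),(562,278)),('bar-',(65,42),(648,340)),('bar+',(388,138),(662,35)),('up-',(120,225),(728,503)),('up+',(392,302),(728,228))):
    P,e=tri(a,S(*u),b,T(*v));print(n,P.round(4),e.round(4))
k=800/512
for n,u,z in(('mug',(416,300),0),('mugtop',(415,275),.09),('spraytop',(427,223),.09),('tape',(348,330),.024),('michead',(428,378),.024),('mictail',(383,440),.019),('tray',(541,258),.025),('tray',(641,282),.025),('tray',(627,358),.0),('tray',(518,325),.025),('turnt',(232,356),.06),('turnt0',(170,552),0),('turntL',(30,325),.06),('recbox',(150,293),0),('recboxR',(211,172),.12),('headph',(272,378),.05)):
    print(n,onz(a,[(u[0]/k,u[1]/k)],z)[0].round(3))
E
```

```text
P3 [[0.6168, 0.115], [0.6695, 0.1036]] [0.7   0.096 0.017] -0.21397861463378084 -0.22979261095730188
lip- [ 0.5233 -0.4518  0.0282] 0.0041
lip+ [ 0.554  -0.2225  0.0274] 0.0023
bar- [ 0.5809 -0.4729  0.2459] 0.003
bar+ [ 0.6174 -0.2197  0.2458] 0.0023
up- [ 0.633  -0.4667  0.0935] 0.0051
up+ [ 0.6613 -0.2399  0.0937] 0.0153
mug [0.554 0.008 0.   ]
mugtop [0.552 0.006 0.09 ]
spraytop [0.427 0.005 0.09 ]
tape [ 0.658 -0.104  0.024]
michead [0.725 0.065 0.024]
mictail [0.853 0.01  0.019]
tray [0.42  0.243 0.025]
tray [0.438 0.45  0.025]
tray [0.601 0.432 0.   ]
tray [0.584 0.213 0.025]
turnt [ 0.77 -0.29  0.06]
turnt0 [ 1.113 -0.298  0.   ]
turntL [ 0.794 -0.719  0.06 ]
recbox [ 0.647 -0.54   0.   ]
recboxR [ 0.403 -0.461  0.12 ]
headph [ 0.792 -0.207  0.05 ]
```

The stand crop shows the blue lip running from scene crop (217,163) to (468,240). The bar ends are at (65,42) and (388,138), and both bays are empty. Stand origin is about (0.546,-0.338) with yaw about -0.14.

The jog cannot tilt the tool. For the bays I plan to grip each pulled-out pack near its rear, pivot it nose-up in the pads by pressing the box bottom on the stand's side rib, then lay it in from the lip side. First, c goes to the tray.

```bash
python3 -m jog '[{"fingers":0,"slide":[2.83,-2.47,0],"roll":0},{"fingers":0,"slide":[2.83,-2.47,0],"roll":0},{"fingers":0,"slide":[2.83,-2.47,0],"roll":0},{"fingers":0,"slide":[2.83,-2.47,0],"roll":0},{"fingers":0,"slide":[2.83,-2.47,0],"roll":0},{"fingers":0,"slide":[2.83,-2.47,0],"roll":0},{"fingers":0,"slide":[2.83,-2.47,0],"roll":0},{"fingers":0,"slide":[2.83,-2.47,0],"roll":0},{"fingers":0,"slide":[2.83,-2.47,0],"roll":0},{"fingers":0,"slide":[2.83,-2.47,0],"roll":0},{"fingers":0,"slide":[2.83,-2.47,0],"roll":0},{"fingers":0,"slide":[2.83,-2.47,0],"roll":0},{"fingers":0,"slide":[2.83,-2.47,0],"roll":0},{"fingers":0,"slide":[2.83,-2.47,0],"roll":0},{"fingers":0,"slide":[2.83,-2.47,0],"roll":0},{"fingers":0,"slide":[0,0,0],"roll":-0.1},{"fingers":0,"slide":[0,0,0],"roll":-0.1},{"fingers":0,"slide":[0,0,0],"roll":-0.1},{"fingers":0,"slide":[0,0,0],"roll":-0.1}]'
cat >> h.py <<'E'
def packs(s,z=.034):
    """green windows and pale labels/orange near, on the top plane"""
    h=cv2.cvtColor(s['img'],cv2.COLOR_BGR2HSV)
    for cn,lo,hi in(('orange',(4,120,90),(16,255,255)),('green',(45,60,40),(80,255,255)),('red',(0,150,90),(3,255,255))):
        n,l,st,c=cv2.connectedComponentsWithStats(cv2.inRange(h,lo,hi))
        for i in range(1,n):
            if st[i,4]>40: print(cn,st[i].tolist(),c[i].round(1),onz(s,[c[i]],z)[0][:2].round(4))
E
python3 - <<'E'
from h import *
w=snap('wrist','w1');packs(w);s=read_state();print(s['time'],s['tool_pos'],s['eef_rot'],s['q'])
cv2.imwrite('pics/w1.png',cv2.convertScaleAbs(w['img'],alpha=1.5))
E
```

```text
time: 1.98
tool_pos: [0.4597, -0.1038, 0.2313]
eef_rot: [3.141, 0.0, 0.632]
ft_force: [-0.5, -0.5, 0.3]
finger_gap: 0.0852
gripper_force: 0.0
orange [142, 59, 29, 29, 163] [160.5  73.4] [0.4835 0.0462]
orange [247, 127, 26, 6, 131] [259.6 129.9] [ 0.4982 -0.0795]
green [0, 0, 14, 24, 174] [4.3 7.5] [0.443  0.2252]
green [7, 0, 22, 33, 77] [17.4 15.9] [0.4437 0.2086]
green [68, 81, 32, 27, 559] [83.4 94.3] [0.4126 0.108 ]
green [149, 129, 29, 27, 450] [165.4 140.5] [0.4228 0.0032]
green [6, 134, 26, 27, 373] [ 18.5 147.2] [0.3086 0.1487]
green [249, 176, 20, 25, 446] [258.8 187.5] [ 0.4411 -0.1203]
green [320, 240, 23, 21, 277] [331.8 250.1] [ 0.4283 -0.2512]
green [346, 319, 10, 10, 43] [350.  323.3] [ 0.3508 -0.3555]
red [93, 77, 8, 8, 50] [96.6 80.3] [0.4352 0.1022]
red [84, 216, 132, 114, 3130] [148.4 268.1] [ 0.2576 -0.0664]
2.0333 [ 0.45958584 -0.10394951  0.23131321] [3.14148571e+00 1.12766492e-04 6.34542147e-01] [-3.70141703e-01  1.18558074e-01  1.71131835e+00 -1.57801888e-04
  1.31168645e+00  5.66152901e-01]
```

View pics/w1.png

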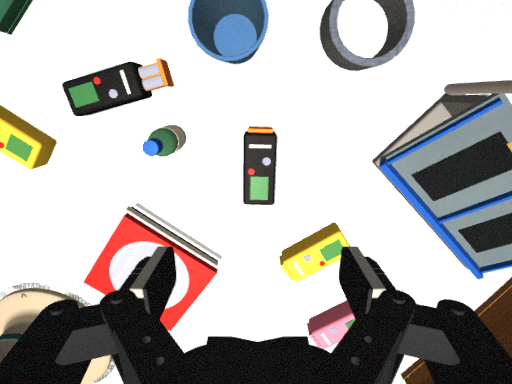

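The wrist view shows c (orange plate at the top, (260,130); window at (259,188)) straight below the tool and well aligned. I'll go down and grip it.

```bash
python3 -m jog '[{"fingers":0,"slide":[0,0.2,4],"roll":0},{"fingers":0,"slide":[0,0,4],"roll":0},{"fingers":0,"slide":[0,0,4],"roll":0},{"fingers":0,"slide":[0,0,4],"roll":0},{"fingers":0,"slide":[0,0,4],"roll":0},{"fingers":0,"slide":[0,0,1.5],"roll":0},{"fingers":0,"slide":[0,0,1],"roll":0},{"fingers":0,"slide":[0,0,0],"roll":0},{"fingers":1,"slide":[0,0,0],"roll":0},{"fingers":1,"slide":[0,0,0],"roll":0},{"fingers":1,"slide":[0,0,0],"roll":0},{"fingers":1,"slide":[0,0,0],"roll":0},{"fingers":1,"slide":[0,0,0],"roll":0},{"fingers":1,"slide":[0,0,0],"roll":0}]'
python3 - <<'E'
from h import *
s=read_state();w=snap('wrist')
# P2 and tray from earlier wrist picture style
h=cv2.cvtColor(cv2.imread('pics/w1.png'),cv2.COLOR_BGR2GRAY)
print(s['time'],s['tool_pos'],s['finger_gap'],s['gripper_force'])
E
```

```text
time: 3.2
tool_pos: [0.4617, -0.1063, 0.0076]
eef_rot: [3.139, -0.002, 0.625]
ft_force: [0.0, 0.1, 6.1]
finger_gap: 0.0392
gripper_force: 62.2
3.2 [ 0.46168359 -0.10627693  0.00764471] 0.039175886017975364 62.23456263542175
```

```bash
python3 -m jog '[{"fingers":1,"slide":[0,0,-2],"roll":0},{"fingers":1,"slide":[0,0,-4],"roll":0},{"fingers":1,"slide":[0,0,-4],"roll":0},{"fingers":1,"slide":[0,0,-4],"roll":0},{"fingers":1,"slide":[2.72,-2.98,0],"roll":0},{"fingers":1,"slide":[2.72,-2.98,0],"roll":0},{"fingers":1,"slide":[2.72,-2.98,0],"roll":0},{"fingers":1,"slide":[2.72,-2.98,0],"roll":0},{"fingers":1,"slide":[2.72,-2.98,0],"roll":0},{"fingers":1,"slide":[2.72,-2.98,0],"roll":0},{"fingers":1,"slide":[2.72,-2.98,0],"roll":0},{"fingers":1,"slide":[2.72,-2.98,0],"roll":0},{"fingers":1,"slide":[2.72,-2.98,0],"roll":0},{"fingers":1,"slide":[2.72,-2.98,0],"roll":0},{"fingers":1,"slide":[2.72,-2.98,0],"roll":0},{"fingers":1,"slide":[0,0,3.5],"roll":0},{"fingers":1,"slide":[0,0,3.5],"roll":0},{"fingers":1,"slide":[0,0,3.5],"roll":0},{"fingers":1,"slide":[0,0,1.5],"roll":0}]'
python3 - <<'E'
from h import *
w=snap('side');cv2.imwrite('pics/s2.png',cv2.convertScaleAbs(cv2.resize(w['img'][100:200,170:300],(520,400)),alpha=1.5))
E
```

```text
time: 4.83
tool_pos: [0.5074, 0.3337, 0.0216]
eef_rot: [-3.14, 0.009, 0.627]
ft_force: [-0.6, 0.4, -3.1]
finger_gap: 0.0391
gripper_force: 61.5
```

View pics/s2.png

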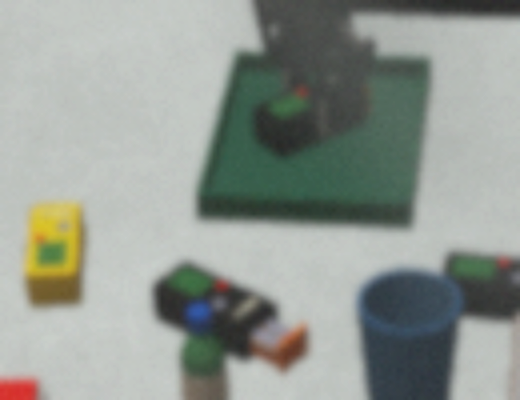

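Over the tray, which is clear. I'll lower the rest, release, rise and go above P3 for a near look.

```bash
python3 -m jog '[{"fingers":1,"slide":[0,0,0.4],"roll":0},{"fingers":1,"slide":[0,0,0.3],"roll":0},{"fingers":1,"slide":[0,0,0.1],"roll":0},{"fingers":1,"slide":[0,0,0],"roll":0}]'
python3 -m jog '[{"fingers":0.2,"slide":[0,0,0],"roll":0},{"fingers":0,"slide":[0,0,0],"roll":0},{"fingers":0,"slide":[0,0,0],"roll":0},{"fingers":0,"slide":[0,0,0],"roll":0},{"fingers":0,"slide":[0,0,-2],"roll":0},{"fingers":0,"slide":[0,0,-4],"roll":0},{"fingers":0,"slide":[0,0,-4],"roll":0},{"fingers":0,"slide":[0,0,-4],"roll":0},{"fingers":0,"slide":[0,0,-4],"roll":0},{"fingers":0,"slide":[-0.8,3.87,0],"roll":0},{"fingers":0,"slide":[-0.8,3.87,0],"roll":0},{"fingers":0,"slide":[-0.8,3.87,0],"roll":0},{"fingers":0,"slide":[-0.8,3.87,0],"roll":0},{"fingers":0,"slide":[-0.8,3.87,0],"roll":0},{"fingers":0,"slide":[-0.8,3.87,0],"roll":0}]'
python3 -m jog '[{"fingers":0,"slide":[0,0,0],"roll":0.106},{"fingers":0,"slide":[0,0,0],"roll":0.106},{"fingers":0,"slide":[0,0,0],"roll":0.106},{"fingers":0,"slide":[0,0,0],"roll":0.106},{"fingers":0,"slide":[0,0,0],"roll":0.106},{"fingers":0,"slide":[0,0,0],"roll":0.106},{"fingers":0,"slide":[0,0,0],"roll":0.106},{"fingers":0,"slide":[0,0,0],"roll":0.106},{"fingers":0,"slide":[0,0,0],"roll":0}]'
python3 - <<'E'
from h import *
w=snap('wrist');packs(w);s=read_state();print(s['time'],s['tool_pos'],s['eef_rot'])
g=cv2.cvtColor(w['img'],cv2.COLOR_BGR2HSV)[...,2]
n,l,st,c=cv2.connectedComponentsWithStats((g<60).astype(np.uint8))
for i in range(1,n):
    if 300<st[i,4]<20000 and st[i,1]+st[i,3]<383: print(st[i].tolist(),c[i])
cv2.imwrite('pics/w2.png',cv2.convertScaleAbs(w['img'],alpha=1.5))
E
```

```text
time: 5.22
tool_pos: [0.5122, 0.3354, 0.0197]
eef_rot: [3.141, -0.003, 0.626]
ft_force: [0.1, -0.3, -2.3]
finger_gap: 0.0387
gripper_force: 61.5
time: 6.47
tool_pos: [0.6087, 0.117, 0.1988]
eef_rot: [3.141, -0.001, 0.626]
ft_force: [0.5, -0.4, -0.1]
finger_gap: 0.0853
gripper_force: 0.0
time: 7.22
tool_pos: [0.6083, 0.1187, 0.1986]
eef_rot: [-3.142, -0.0, -0.224]
ft_force: [-0.3, 0.5, -0.4]
finger_gap: 0.0856
gripper_force: 0.0
orange [247, 72, 28, 28, 202] [260.2  76.6] [0.7068 0.0931]
orange [316, 242, 25, 21, 199] [331.  250.8] [0.4962 0.0524]
orange [72, 245, 24, 26, 132] [ 82.7 258.1] [0.553  0.3539]
green [250, 151, 22, 28, 582] [260.2 164. ] [0.6197 0.1126]
green [18, 206, 192, 122, 11794] [120.9 255.2] [0.5466 0.3044]
green [286, 303, 26, 23, 346] [298.2 313.9] [0.4121 0.1077]
red [247, 141, 9, 8, 48] [251.  144.9] [0.6421 0.1177]
red [391, 355, 28, 29, 297] [403.2 367.9] [ 0.2767 -0.0258]
7.2667 [0.60827982 0.11866009 0.19852837] [ 3.14158415e+00 -4.34217736e-04 -2.20058332e-01]
[402, 40, 51, 86, 1569] [418.7692798   84.46144041]
[447, 45, 55, 76, 2295] [478.2422658   81.57124183]
[242, 101, 38, 83, 1998] [260.07207207 136.23873874]
[333, 160, 58, 56, 1177] [351.75615973 178.87170773]
[352, 177, 66, 60, 1891] [391.06398731 203.87149656]
[21, 207, 189, 113, 1244] [135.97427653 230.21864952]
[277, 258, 59, 71, 1704] [304.61737089 291.18485915]
```

View pics/w2.png

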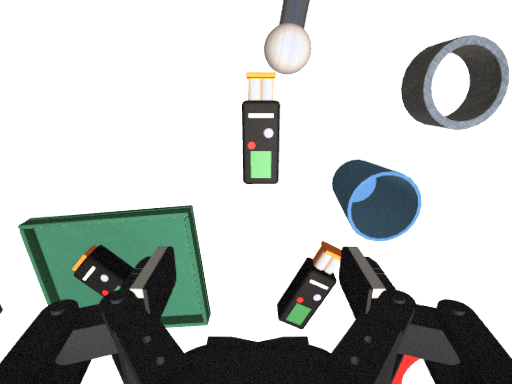

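The wrist view shows P3 straight ahead, aligned with the tool: plate at (260,76), box from row 101 to 184, and the mic head 30 px beyond at (288,48). c lies in the tray at (105,272).

```bash
python3 - <<'E'
from h import *
w=snap('wrist');s=read_state()
P=onz(w,[(261,101),(261,183.5),(242.5,150),(279.5,150),(260.2,164),(256,256)],.034)[:,:2]
print(P.round(4), np.linalg.norm(P[0]-P[1]),np.linalg.norm(P[2]-P[3]), 'cen',(P[0]+P[1])/2)
print('cam',ray(w,[(256,192)])[0])
y=s['eef_rot'][2];R=np.array([[np.cos(y),np.sin(y)],[np.sin(y),-np.cos(y)]])
for d in [P[0]-P[1]]: print('axis',np.arctan2(d[1],d[0]),y)
c=(P[0]+P[1])/2; print('centre in tool',R@(c-s['tool_pos'][:2]))
d2=onz(w,[(300,313),(318,285)],.034)[:,:2];print(d2)
c2=onz(w,[(98.5,268)],.04);print('c in tray',c2)
E
```

```text
[[0.6838 0.0977]
 [0.5979 0.1166]
 [0.6388 0.1279]
 [0.6301 0.0892]
 [0.6197 0.1127]
 [0.5096 0.1421]] 0.08793553433627545 0.0397202452664223 cen [0.64082426 0.10715286]
cam [0.68668817 0.10117252 0.3413929 ]
axis -0.21612153363080708 -0.21949522863895887
centre in tool [0.03429925 0.00415508]
[[0.41307158 0.10441872]
 [0.45133981 0.07473425]]
c in tray [[0.53762088 0.3347456  0.04      ]]
```

```bash
python3 -m jog '[{"fingers":0,"slide":[-0.2,0.4,3],"roll":0},{"fingers":0,"slide":[0,0,4],"roll":0},{"fingers":0,"slide":[0,0,4],"roll":0},{"fingers":0,"slide":[0,0,4],"roll":0},{"fingers":0,"slide":[0,0,2],"roll":0},{"fingers":0,"slide":[0,0,1.4],"roll":0},{"fingers":0,"slide":[0,0,0],"roll":0},{"fingers":0,"slide":[0,0,0],"roll":0},{"fingers":1,"slide":[0,0,0],"roll":0},{"fingers":1,"slide":[0,0,0],"roll":0},{"fingers":1,"slide":[0,0,0],"roll":0},{"fingers":1,"slide":[0,0,0],"roll":0},{"fingers":1,"slide":[0,0,0],"roll":0},{"fingers":1,"slide":[0,0,0],"roll":0}]'
```

```text
time: 8.48
tool_pos: [0.6065, 0.1154, 0.0159]
eef_rot: [-3.141, -0.003, -0.222]
ft_force: [-1.3, 0.4, 5.7]
finger_gap: 0.0389
gripper_force: 61.9
```

Gripped. But q6 would pass its range at the rib with this yaw, and the camera would face the bar, so I'll regrip turned half round.

```bash
python3 -m jog '[{"fingers":0,"slide":[0,0,0],"roll":0},{"fingers":0,"slide":[0,0,0],"roll":0},{"fingers":0,"slide":[0,0,0],"roll":0},{"fingers":0,"slide":[0,0,-2],"roll":0},{"fingers":0,"slide":[0,0,-2],"roll":0},{"fingers":0,"slide":[0,0,0],"roll":-0.1208},{"fingers":0,"slide":[0,0,0],"roll":-0.1208},{"fingers":0,"slide":[0,0,0],"roll":-0.1208},{"fingers":0,"slide":[0,0,0],"roll":-0.1208},{"fingers":0,"slide":[0,0,0],"roll":-0.1208},{"fingers":0,"slide":[0,0,0],"roll":-0.1208},{"fingers":0,"slide":[0,0,0],"roll":-0.1208},{"fingers":0,"slide":[0,0,0],"roll":-0.1208},{"fingers":0,"slide":[0,0,0],"roll":-0.1208},{"fingers":0,"slide":[0,0,0],"roll":-0.1208},{"fingers":0,"slide":[0,0,0],"roll":-0.1208},{"fingers":0,"slide":[0,0,0],"roll":-0.1208},{"fingers":0,"slide":[0,0,0],"roll":-0.1208}]'
python3 -m jog '[{"fingers":0,"slide":[0,0,0],"roll":-0.1208},{"fingers":0,"slide":[0,0,0],"roll":-0.1208},{"fingers":0,"slide":[0,0,0],"roll":-0.1208},{"fingers":0,"slide":[0,0,0],"roll":-0.1208},{"fingers":0,"slide":[0,0,0],"roll":-0.1208},{"fingers":0,"slide":[0,0,0],"roll":-0.1208},{"fingers":0,"slide":[0,0,0],"roll":-0.1208},{"fingers":0,"slide":[0,0,0],"roll":-0.1208},{"fingers":0,"slide":[0,0,0],"roll":-0.1208},{"fingers":0,"slide":[0,0,0],"roll":-0.1208},{"fingers":0,"slide":[0,0,0],"roll":-0.1208},{"fingers":0,"slide":[0,0,0],"roll":-0.1208},{"fingers":0,"slide":[0,0,0],"roll":-0.1208},{"fingers":0,"slide":[0,0,0],"roll":0},{"fingers":0,"slide":[0,0,0],"roll":0}]'
```

```text
time: 9.98
tool_pos: [0.6052, 0.1152, 0.0539]
eef_rot: [-3.141, 0.0, 1.354]
ft_force: [0.7, 0.3, 0.6]
finger_gap: 0.0852
gripper_force: 0.0
time: 11.23
tool_pos: [0.6053, 0.1152, 0.054]
eef_rot: [-3.141, -0.0, 2.916]
ft_force: [-0.5, 0.1, -0.5]
finger_gap: 0.0855
gripper_force: 0.0
```

```bash
python3 -m jog '[{"fingers":0,"slide":[0,0,2],"roll":0},{"fingers":0,"slide":[0,0,1.5],"roll":0},{"fingers":0,"slide":[0,0,0.5],"roll":0},{"fingers":0,"slide":[0,0,0],"roll":0},{"fingers":1,"slide":[0,0,0],"roll":0},{"fingers":1,"slide":[0,0,0],"roll":0},{"fingers":1,"slide":[0,0,0],"roll":0},{"fingers":1,"slide":[0,0,0],"roll":0},{"fingers":1,"slide":[0,0,0],"roll":0},{"fingers":1,"slide":[0,0,-2],"roll":0},{"fingers":1,"slide":[0,0,-3],"roll":0},{"fingers":1,"slide":[0,0,-4],"roll":0},{"fingers":1,"slide":[0,0,-4],"roll":0},{"fingers":1,"slide":[0,0,0],"roll":0}]'
python3 - <<'E'
from h import *
s=read_state();y=s['eef_rot'][2];R=np.array([[np.cos(y),np.sin(y)],[np.sin(y),-np.cos(y)]])
O=np.array([.546,-.338]);X=np.array([.990,-.1395]);Y=np.array([.1395,.990])
for n,x,yy in(('fix',.020,.185),('pre',.02,.20)): 
    t=O+x*X+yy*Y;print(n,t,'cm in tool',(R@(t-s['tool_pos'][:2])*100).round(2))
E
```

```text
time: 12.4
tool_pos: [0.6105, 0.1157, 0.1529]
eef_rot: [3.137, 0.015, 2.919]
ft_force: [2.1, 0.4, -1.3]
finger_gap: 0.0391
gripper_force: 61.3
fix [ 0.5916075 -0.15764  ] cm in tool [ -4.2  -27.08]
pre [ 0.5937  -0.14279] cm in tool [ -4.08 -25.58]
```

```bash
python3 -m jog '[{"fingers":1,"slide":[-0.58,-3.65,0],"roll":0},{"fingers":1,"slide":[-0.58,-3.65,0],"roll":0},{"fingers":1,"slide":[-0.58,-3.65,0],"roll":0},{"fingers":1,"slide":[-0.58,-3.65,0],"roll":0},{"fingers":1,"slide":[-0.58,-3.65,0],"roll":0},{"fingers":1,"slide":[-0.58,-3.65,0],"roll":0},{"fingers":1,"slide":[-0.58,-3.65,0],"roll":0}]'
python3 -m jog '[{"fingers":1,"slide":[0,0,0],"roll":0.1064},{"fingers":1,"slide":[0,0,0],"roll":0.1064},{"fingers":1,"slide":[0,0,0],"roll":0.1064},{"fingers":1,"slide":[0,0,0],"roll":0.1064},{"fingers":1,"slide":[0,0,0],"roll":0.1064},{"fingers":1,"slide":[0,0,0],"roll":0.1064},{"fingers":1,"slide":[0,0,0],"roll":0.1064},{"fingers":1,"slide":[0,0,0],"roll":0.1064},{"fingers":1,"slide":[0,0,0],"roll":0.1064},{"fingers":1,"slide":[0,0,0],"roll":0.1064},{"fingers":1,"slide":[0,0,0],"roll":0.1064},{"fingers":1,"slide":[0,0,0],"roll":0.1064},{"fingers":1,"slide":[0,0,0],"roll":0.1064},{"fingers":1,"slide":[0,0,0],"roll":0.1064},{"fingers":1,"slide":[0,0,0],"roll":0},{"fingers":1,"slide":[0,0,0],"roll":0}]'
python3 - <<'E'
from h import *
a=snap('scene');b=snap('side')
A=cv2.convertScaleAbs(cv2.resize(a['img'][110:230,120:280],(400,300),interpolation=cv2.INTER_CUBIC),alpha=1.8)
B=cv2.convertScaleAbs(cv2.resize(b['img'][130:310,210:450],(400,300),interpolation=cv2.INTER_CUBIC),alpha=1.8)
cv2.imwrite('pics/t1.png',np.hstack([A,B]))
E
```

```text
time: 12.98
tool_pos: [0.5875, -0.1443, 0.1436]
eef_rot: [3.141, -0.001, 2.919]
ft_force: [-0.1, -0.7, -2.9]
finger_gap: 0.0387
gripper_force: 61.4
time: 14.32
tool_pos: [0.588, -0.1427, 0.1437]
eef_rot: [-3.14, -0.0, 1.432]
ft_force: [-0.3, -0.6, -2.0]
finger_gap: 0.0385
gripper_force: 61.7
```

View pics/t1.png

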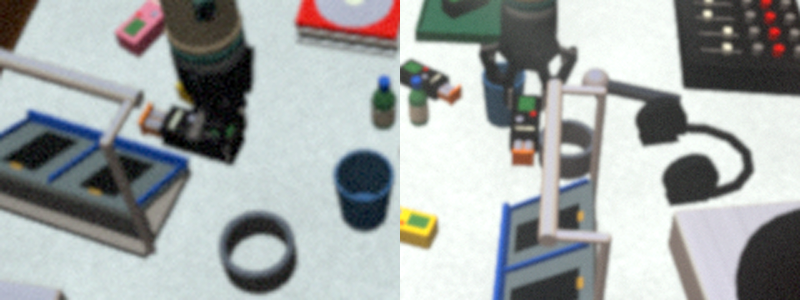

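The picture shows the pack level, its drawer pointing at the stand's near side, with the gripper clear of the bar. Next I move in, go down to just above the rib, then press gently.

```bash
python3 -m jog '[{"fingers":1,"slide":[-1.4,0.6,0],"roll":0},{"fingers":1,"slide":[0,0,3],"roll":0},{"fingers":1,"slide":[0,0,2.5],"roll":0},{"fingers":1,"slide":[0,0,0.5],"roll":0},{"fingers":1,"slide":[0,0,0],"roll":0}]'
python3 -m jog '[{"fingers":1,"slide":[0,0,0.4],"roll":0},{"fingers":1,"slide":[0,0,0.4],"roll":0},{"fingers":1,"slide":[0,0,0.4],"roll":0},{"fingers":1,"slide":[0,0,0.4],"roll":0},{"fingers":1,"slide":[0,0,0],"roll":0}]'
```

```text
time: 14.83
tool_pos: [0.591, -0.1577, 0.0822]
eef_rot: [-3.137, -0.001, 1.429]
ft_force: [-0.6, 0.1, -2.0]
finger_gap: 0.0387
gripper_force: 61.6
time: 15.25
tool_pos: [0.5931, -0.158, 0.0701]
eef_rot: [3.139, 0.001, 1.43]
ft_force: [-2.0, -0.1, 7.1]
finger_gap: 0.0389
gripper_force: 62.8
```

```bash
for i in 1; do python3 -m jog '[{"fingers":1,"slide":[0,0,0.4],"roll":0},{"fingers":1,"slide":[0,0,0.4],"roll":0},{"fingers":1,"slide":[0,0,0],"roll":0}]'; done
python3 -m jog '[{"fingers":1,"slide":[0,0,0.4],"roll":0},{"fingers":1,"slide":[0,0,0.4],"roll":0},{"fingers":1,"slide":[0,0,0],"roll":0}]'
```

```text
time: 15.5
tool_pos: [0.593, -0.1565, 0.0622]
eef_rot: [3.14, -0.001, 1.429]
ft_force: [-2.2, 4.0, 6.8]
finger_gap: 0.0389
gripper_force: 63.1
time: 15.75
tool_pos: [0.5924, -0.1557, 0.0538]
eef_rot: [3.141, -0.002, 1.429]
ft_force: [-2.4, 5.9, 5.3]
finger_gap: 0.0386
gripper_force: 63.4
```

```bash
python3 -m jog '[{"fingers":1,"slide":[0,0,0.4],"roll":0},{"fingers":1,"slide":[0,0,0.4],"roll":0},{"fingers":1,"slide":[0,0,0.4],"roll":0},{"fingers":1,"slide":[0,0,0.3],"roll":0},{"fingers":1,"slide":[0,0,0],"roll":0}]'
python3 - <<'E'
from h import *
a=snap('scene');b=snap('side')
for nm,s in(('scene',a),('side',b)):
    h=cv2.cvtColor(s['img'],cv2.COLOR_BGR2HSV)
    for cn,lo,hi in(('or',(3,110,60),(16,255,255)),('gr',(45,50,30),(85,255,255)),('red',(0,130,70),(4,255,255)),('rd',(172,130,70),(180,255,255))):
        n,l,st,c=cv2.connectedComponentsWithStats(cv2.inRange(h,lo,hi))
        lim=(160,260,100,220) if nm=='scene' else (240,320,140,260)
        for i in range(1,n):
            if st[i,4]>3 and lim[0]<c[i][0]<lim[1] and lim[2]<c[i][1]<lim[3]:print(nm,cn,st[i].tolist(),c[i].round(1))
E
```

```text
time: 16.17
tool_pos: [0.5924, -0.155, 0.0387]
eef_rot: [-3.141, -0.003, 1.429]
ft_force: [-2.0, 8.3, 7.3]
finger_gap: 0.0388
gripper_force: 64.6
scene or [178, 165, 5, 7, 13] [179.9 168.2]
scene gr [204, 101, 9, 8, 14] [208.1 104.5]
scene gr [212, 102, 2, 2, 4] [212.5 102.5]
scene gr [208, 107, 2, 4, 4] [208.2 108.5]
scene gr [171, 118, 7, 6, 23] [173.7 120.4]
scene gr [198, 139, 8, 3, 11] [201.7 139.9]
scene gr [193, 157, 3, 3, 4] [194.2 158. ]
scene gr [198, 159, 7, 2, 12] [200.7 159.5]
scene gr [211, 182, 2, 3, 5] [211.6 183.2]
scene red [239, 94, 24, 28, 195] [246.7 107.5]
scene rd [247, 115, 4, 4, 5] [248.6 116.8]
scene rd [255, 121, 10, 2, 10] [259.5 121.1]
side or [238, 182, 8, 9, 43] [241.9 186.4]
side or [278, 239, 15, 13, 161] [284.9 244.6]
side gr [273, 170, 5, 5, 7] [275.1 172.3]
side gr [278, 175, 9, 4, 14] [282.4 176.4]
side gr [282, 224, 11, 5, 37] [286.3 225.8]
```

```bash
python3 - <<'E'
from h import *
b=snap('side');s=read_state();p=np.array(s['tool_pos']);Y=np.array([.1395,.990,0]);X=np.array([.990,-.1395,0])
for uv in((284.9,244.6),(286.3,225.8)):
    c,d=ray(b,[uv]);d=d[0];t=((p-c)@X)/(d@X);q=c+t*d
    print('fwd',(-(q-p)@Y).round(4),'z',q[2].round(4))
a=snap('scene');print('tri',tri(a,(179.9,168.2),b,(284.9,244.6)))
E
```

```text
fwd 0.1001 z 0.0878
fwd 0.0425 z 0.092
tri (array([ 0.57662756, -0.2533138 ,  0.08864406]), np.float64(0.004253690211883306))
```

```bash
python3 -m jog '[{"fingers":1,"slide":[0,0,0.3],"roll":0},{"fingers":1,"slide":[0,0,0.3],"roll":0},{"fingers":1,"slide":[0,0,0.1],"roll":0},{"fingers":1,"slide":[0,0,0],"roll":0}]'
cat >> h.py <<'E'
def plate(limA,limB):
    a=snap('scene');b=snap('side');r=[]
    for s,L in((a,limA),(b,limB)):
        h=cv2.cvtColor(s['img'],cv2.COLOR_BGR2HSV)
        n,l,st,c=cv2.connectedComponentsWithStats(cv2.inRange(h,(3,110,60),(16,255,255)))
        k=[i for i in range(1,n) if st[i,4]>5 and L[0]<c[i][0]<L[1] and L[2]<c[i][1]<L[3]]
        i=max(k,key=lambda i:st[i,4]);r.append(c[i]);print(st[i].tolist())
    return tri(a,r[0],b,r[1])
E
python3 - <<'E'
from h import *
s=read_state();p=np.array(s['tool_pos'])+[0,0,.0095]
q,e=plate((160,260,100,220),(240,320,200,260));d=q-p;f=np.hypot(*d[:2]);print(q,e,'angle',np.degrees(np.arctan2(d[2],f))+4.5,'len',np.hypot(f,d[2]))
E
```

```text
time: 16.7
tool_pos: [0.5925, -0.1552, 0.0318]
eef_rot: [3.141, -0.003, 1.429]
ft_force: [-1.6, 8.0, 4.8]
finger_gap: 0.0385
gripper_force: 65.2
[178, 165, 5, 8, 17]
[278, 237, 15, 13, 172]
[ 0.57822722 -0.25063002  0.09091649] 0.0011859247308675426 angle 31.699078918573594 len 0.10847693248110009
```

```bash
python3 -m jog '[{"fingers":1,"slide":[0,0,-3],"roll":0},{"fingers":1,"slide":[0,0,-3],"roll":0},{"fingers":1,"slide":[0,-3.4,-0.8],"roll":0},{"fingers":1,"slide":[0,-3.4,-0.8],"roll":0},{"fingers":1,"slide":[0,-3.4,-0.8],"roll":0},{"fingers":1,"slide":[0,-3.4,-0.8],"roll":0},{"fingers":1,"slide":[0,-3.4,-0.8],"roll":0},{"fingers":1,"slide":[-2.87,0,0],"roll":0},{"fingers":1,"slide":[-2.87,0,0],"roll":0},{"fingers":1,"slide":[-2.87,0,0],"roll":0}]'
python3 -m jog '[{"fingers":1,"slide":[0,0,0],"roll":-0.1123},{"fingers":1,"slide":[0,0,0],"roll":-0.1123},{"fingers":1,"slide":[0,0,0],"roll":-0.1123},{"fingers":1,"slide":[0,0,0],"roll":-0.1123},{"fingers":1,"slide":[0,0,0],"roll":-0.1123},{"fingers":1,"slide":[0,0,0],"roll":-0.1123},{"fingers":1,"slide":[0,0,0],"roll":-0.1123},{"fingers":1,"slide":[0,0,0],"roll":-0.1123},{"fingers":1,"slide":[0,0,0],"roll":-0.1123},{"fingers":1,"slide":[0,0,0],"roll":-0.1123},{"fingers":1,"slide":[0,0,0],"roll":-0.1123},{"fingers":1,"slide":[0,0,0],"roll":-0.1123},{"fingers":1,"slide":[0,0,0],"roll":-0.1123},{"fingers":1,"slide":[0,0,0],"roll":-0.1123},{"fingers":1,"slide":[0,0,0],"roll":0},{"fingers":1,"slide":[0,0,0],"roll":0}]'
python3 - <<'E'
from h import *
w=snap('wrist');b=snap('side');s=read_state();y=s['eef_rot'][2];R=np.array([[np.cos(y),np.sin(y)],[np.sin(y),-np.cos(y)]])
# refine lip in wrist image: blue points on line
h=cv2.cvtColor(w['img'],cv2.COLOR_BGR2HSV);m=cv2.inRange(h,(105,140,40),(125,255,255))
n,l,st,c=cv2.connectedComponentsWithStats(m)
for i in range(1,n):
    if st[i,4]>60:print('blue',st[i].tolist(),c[i].round(1))
O=np.array([.546,-.338]);X=np.array([.990,-.1395]);Y=np.array([.1395,.990])
for x,yy in((-.10,-.056),(-.0033,-.056)):
    t=O+x*X+yy*Y;print((R@(t-s['tool_pos'][:2])*100).round(2))
q,e=plate((130,300,80,220),(200,330,200,300));d=q-np.array(s['tool_pos'])-[0,0,.0095];f=np.hypot(*d[:2]);print(q,e,'angle',np.degrees(np.arctan2(d[2],f))+4.5,'len',np.hypot(f,d[2]))
cv2.imwrite('pics/b1.png',cv2.convertScaleAbs(cv2.resize(b['img'][100:340,180:420],(600,600)),alpha=1.6))
E
```

```text
time: 17.63
tool_pos: [0.4118, -0.2196, 0.1317]
eef_rot: [3.138, 0.002, 1.43]
ft_force: [0.8, -0.1, -2.7]
finger_gap: 0.0385
gripper_force: 63.9
time: 18.97
tool_pos: [0.4122, -0.219, 0.1308]
eef_rot: [-3.141, 0.001, 2.999]
ft_force: [-0.7, 0.1, -2.9]
finger_gap: 0.0385
gripper_force: 63.9
blue [52, 313, 38, 29, 432] [ 66.4 321. ]
blue [210, 316, 8, 10, 75] [213.5 320.4]
blue [157, 336, 7, 40, 194] [160.1 355.7]
[ -4.96 -15.51]
[-14.63 -15.49]
[183, 127, 10, 10, 72]
[245, 201, 13, 17, 92]
[ 0.5070458  -0.23430639  0.18210945] 0.0023378285372400746 angle 28.09408527031472 len 0.10494645813800911
```

```bash
python3 - <<'E'
from h import *
b=snap('side');s=read_state();p=np.array(s['tool_pos']);print(proj(b,[p]))
cv2.imwrite('pics/b2.png',cv2.convertScaleAbs(cv2.resize(b['img'][185:245,200:280],(800,600),interpolation=cv2.INTER_CUBIC),alpha=2.2))
E
```

```text
[[210.81053559 223.28750452]]
```

View pics/b2.png

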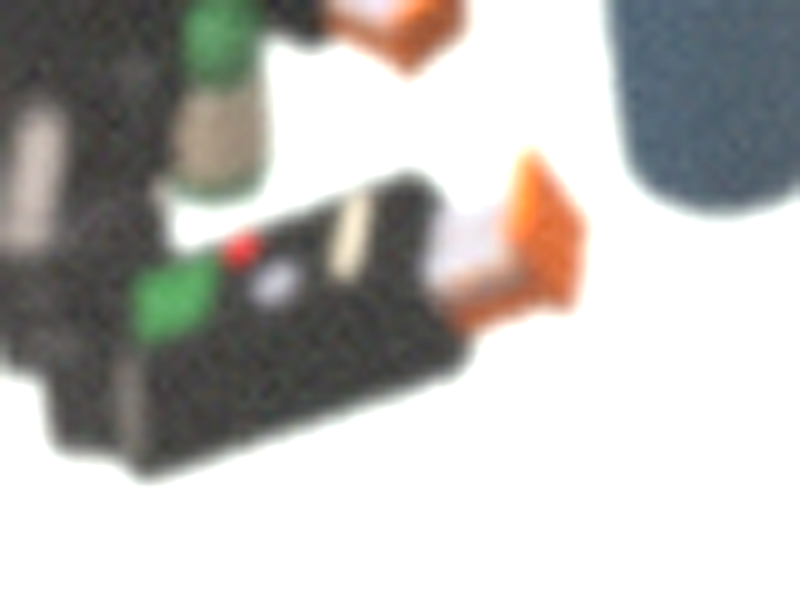

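```bash
python3 - <<'E'
from h import *
b=snap('side');s=read_state();p=np.array(s['tool_pos']);yw=s['eef_rot'][2]-np.pi
X=np.array([np.cos(yw),np.sin(yw),0]);Y=np.array([-np.sin(yw),np.cos(yw),0])
P=[]
for uv in((215,232.8),(246.4,222),(252,200.2),(257.4,215.5)):
    c,d=ray(b,[uv]);d=d[0];off=-.02 if len(P)<2 else (.015 if len(P)==2 else -.015);t=((p+off*Y-c)@Y)/(d@Y);q=c+t*d;P.append(((q-p)@X,q[2]-p[2]));print(np.round(P[-1],4))
d=np.subtract(P[1],P[0]);print(np.degrees(np.arctan2(d[1],d[0])),np.hypot(*d))
E
```

```text
[ 0.0123 -0.0095]
[0.0846 0.0294]
[0.0939 0.0628]
[0.1085 0.0458]
28.256308024599512 0.08205725157354675
```

The picture shows the pack nose-up, with its bottom edge running from (150,478) to (462,370) in the crop. That is about 28 degrees, so the box front will touch the slope before the drawer does. I'll move into bay_1.

```bash
python3 -m jog '[{"fingers":1,"slide":[-1.24,-3.87,1],"roll":0},{"fingers":1,"slide":[-1.24,-3.87,1],"roll":0},{"fingers":1,"slide":[-1.24,-3.87,1],"roll":0},{"fingers":1,"slide":[-1.24,-3.87,1],"roll":0},{"fingers":1,"slide":[-3,0,0],"roll":0},{"fingers":1,"slide":[-3,0,0],"roll":0},{"fingers":1,"slide":[-2,0,0],"roll":0},{"fingers":1,"slide":[-1,0,0],"roll":0},{"fingers":1,"slide":[-0.6,0,0],"roll":0},{"fingers":1,"slide":[0,0,0],"roll":0},{"fingers":1,"slide":[0,0,0],"roll":0}]'
python3 - <<'E'
from h import *
s=read_state();b=snap('side');a=snap('scene');p=s['tool_pos'][:2]
O=np.array([.546,-.338]);X=np.array([.990,-.1395]);Y=np.array([.1395,.990]);print('stand',(p-O)@X,(p-O)@Y,s['tool_pos'][2])
A=cv2.convertScaleAbs(cv2.resize(a['img'][90:210,80:240],(400,300),interpolation=cv2.INTER_CUBIC),alpha=2)
B=cv2.convertScaleAbs(cv2.resize(b['img'][230:350,230:350],(600,600),interpolation=cv2.INTER_CUBIC),alpha=2)
cv2.imwrite('pics/c1.png',B);cv2.imwrite('pics/c1s.png',A)
E
```

```text
time: 20.18
tool_pos: [0.5334, -0.3911, 0.0902]
eef_rot: [3.141, -0.002, 3.002]
ft_force: [-0.6, 0.1, -3.6]
finger_gap: 0.0384
gripper_force: 63.9
stand -0.005114783493831737 -0.054310673462513524 0.09022303178433647
```

```bash
python3 -m jog '[{"fingers":1,"slide":[-0.3,0,1.5],"roll":0},{"fingers":1,"slide":[0,0,1.2],"roll":0},{"fingers":1,"slide":[0,0,0.6],"roll":0},{"fingers":1,"slide":[0,0,0.2],"roll":0},{"fingers":1,"slide":[0,0,0],"roll":0},{"fingers":1,"slide":[0,0,0],"roll":0}]'
python3 -m jog '[{"fingers":1,"slide":[0,0,0.3],"roll":0},{"fingers":1,"slide":[0,0,0.3],"roll":0},{"fingers":1,"slide":[0,0,0],"roll":0}]'
```

```text
time: 20.78
tool_pos: [0.5373, -0.3923, 0.0556]
eef_rot: [-3.141, -0.0, 3.001]
ft_force: [0.4, -1.1, -2.5]
finger_gap: 0.0385
gripper_force: 63.9
time: 21.03
tool_pos: [0.5374, -0.3923, 0.0494]
eef_rot: [-3.141, 0.0, 3.001]
ft_force: [-0.1, -0.0, -0.9]
finger_gap: 0.0384
gripper_force: 64.1
```

```bash
python3 -m jog '[{"fingers":1,"slide":[0,0,0.2],"roll":0},{"fingers":1,"slide":[0,0,0.2],"roll":0},{"fingers":1,"slide":[0,0,0],"roll":0}]'
python3 -m jog '[{"fingers":1,"slide":[0,0,0.2],"roll":0},{"fingers":1,"slide":[0,0,0.2],"roll":0},{"fingers":1,"slide":[0,0,0],"roll":0}]'
```

```text
time: 21.28
tool_pos: [0.5378, -0.3926, 0.0465]
eef_rot: [-3.14, 0.002, 3.001]
ft_force: [-2.2, 1.2, 5.8]
finger_gap: 0.0387
gripper_force: 65.1
time: 21.53
tool_pos: [0.538, -0.3928, 0.0451]
eef_rot: [-3.14, 0.003, 3.001]
ft_force: [-5.2, 3.6, 14.5]
finger_gap: 0.0385
gripper_force: 66.3
```

```bash
cat >> h.py <<'E'
O=np.array([.546,-.338,0]);yw=-.14
X=np.array([np.cos(yw),np.sin(yw),0]);Y=np.array([-np.sin(yw),np.cos(yw),0])
def bayview(ys,lim):
    b=snap('side');h=cv2.cvtColor(b['img'],cv2.COLOR_BGR2HSV)
    for cn,lo,hi in(('or',(3,130,70),(16,255,255)),('gr',(45,60,40),(85,255,255)),('red',(0,150,80),(2,255,255))):
        n,l,st,c=cv2.connectedComponentsWithStats(cv2.inRange(h,lo,hi))
        for i in range(1,n):
            if st[i,4]>4 and lim[0]<c[i][0]<lim[1] and lim[2]<c[i][1]<lim[3]:
                o,d=ray(b,[c[i]]);d=d[0];q=o+d*(((O+ys*Y-o)@Y)/(d@Y));r=q-O;x,z=r@X,q[2]-.025
                print(cn,st[i].tolist(),c[i].round(1),'stand x,z',x.round(4),q[2].round(4),'deck x,z',(x*.848+z*.53).round(4),(-x*.53+z*.848).round(4))
    return b
E
python3 - <<'E'
from h import *
b=bayview(-.055,(260,340,230,350))
cv2.imwrite('pics/d1.png',cv2.convertScaleAbs(cv2.resize(b['img'][230:330,260:340],(640,800)),alpha=2))
E
```

```text
or [311, 283, 12, 20, 114] [318.2 293.3] stand x,z 0.0958 0.0996 deck x,z 0.1208 0.0124
gr [264, 255, 4, 2, 6] [265.7 255.5] stand x,z -0.0106 0.2017 deck x,z 0.0847 0.1555
gr [269, 254, 11, 5, 18] [274.4 255.6] stand x,z 0.0063 0.2029 deck x,z 0.0996 0.1476
gr [276, 293, 8, 11, 61] [279.5 298.6] stand x,z 0.0174 0.0743 deck x,z 0.0409 0.0326
red [284, 292, 3, 3, 9] [285. 293.] stand x,z 0.0285 0.0936 deck x,z 0.0605 0.043
```

```bash
python3 -m jog '[{"fingers":1,"slide":[0,0,-0.2],"roll":0},{"fingers":0.5,"slide":[0,0,-0.1],"roll":0},{"fingers":0.3,"slide":[0,0,0],"roll":0},{"fingers":0,"slide":[0,0,0],"roll":0},{"fingers":0,"slide":[0,0,0],"roll":0},{"fingers":0,"slide":[0,0,0],"roll":0}]'
python3 - <<'E'
from h import *
s=read_state();print((s['tool_pos']-O)@X,(s['tool_pos']-O)@Y)
bayview(-.055,(260,340,270,350))
E
```

```text
time: 22.08
tool_pos: [0.5374, -0.3921, 0.0439]
eef_rot: [3.141, -0.0, 3.001]
ft_force: [0.4, 0.2, 0.3]
finger_gap: 0.0853
gripper_force: 0.0
-0.000998459999022312 -0.05480494620094291
or [308, 284, 12, 20, 117] [315.2 294.3] stand x,z 0.0899 0.096 deck x,z 0.1139 0.0125
gr [275, 295, 6, 9, 31] [278.2 299.7] stand x,z 0.0148 0.0702 deck x,z 0.0365 0.0305
red [281, 293, 4, 3, 8] [282.2 293.6] stand x,z 0.0229 0.091 deck x,z 0.0544 0.0438
```

```bash
python3 -m jog '[{"fingers":0,"slide":[0,0,-2],"roll":0},{"fingers":0,"slide":[0,0,-3],"roll":0},{"fingers":0,"slide":[3.5,0,-2],"roll":0},{"fingers":0,"slide":[3.5,0,-2],"roll":0},{"fingers":0,"slide":[3.5,0,-2],"roll":0},{"fingers":0,"slide":[0.76,3.72,-0.2],"roll":0},{"fingers":0,"slide":[0.76,3.72,-0.2],"roll":0},{"fingers":0,"slide":[0.76,3.72,-0.2],"roll":0},{"fingers":0,"slide":[0.76,3.72,-0.2],"roll":0},{"fingers":0,"slide":[0.76,3.72,-0.2],"roll":0},{"fingers":0,"slide":[0.76,3.72,-0.2],"roll":0},{"fingers":0,"slide":[0.76,3.72,-0.2],"roll":0},{"fingers":0,"slide":[0.76,3.72,-0.2],"roll":0},{"fingers":0,"slide":[0.76,3.72,-0.2],"roll":0},{"fingers":0,"slide":[0.76,3.72,-0.2],"roll":0},{"fingers":0,"slide":[0.76,3.72,-0.2],"roll":0},{"fingers":0,"slide":[0.76,3.72,0],"roll":0},{"fingers":0,"slide":[0.76,3.72,0],"roll":0}]'
python3 -m jog '[{"fingers":0,"slide":[0,0,0],"roll":0.112},{"fingers":0,"slide":[0,0,0],"roll":0.112},{"fingers":0,"slide":[0,0,0],"roll":0.112},{"fingers":0,"slide":[0,0,0],"roll":0.112},{"fingers":0,"slide":[0,0,0],"roll":0.112},{"fingers":0,"slide":[0,0,0],"roll":0},{"fingers":0,"slide":[0,0,0],"roll":0}]'
python3 - <<'E'
from h import *
w=snap('wrist');s=read_state();packs(w);y=s['eef_rot'][2];p=s['tool_pos'][:2]
cv2.imwrite('pics/w3.png',w['img'])
h=cv2.cvtColor(w['img'],cv2.COLOR_BGR2HSV)
# white label on the black box: pale pixels enclosed by dark
pj=proj(w,[[.4033+.0665*.765,.1156-.0665*.644,.034]])[0];print('label px expected',pj)
x0,y0=pj.astype(int)-25
roi=h[max(y0,0):y0+50,max(x0,0):x0+50];print(roi.shape)
bayview(-.055,(260,340,270,350))
E
```

```text
time: 23.63
tool_pos: [0.4029, 0.1169, 0.1767]
eef_rot: [3.141, 0.001, 3.001]
ft_force: [0.4, -0.2, -0.3]
finger_gap: 0.0859
gripper_force: 0.0
time: 24.22
tool_pos: [0.4032, 0.1152, 0.1764]
eef_rot: [-3.141, 0.0, 2.444]
ft_force: [-0.3, 0.6, 0.3]
finger_gap: 0.0854
gripper_force: 0.0
orange [245, 247, 26, 22, 181] [257.7 264.1] [0.4801 0.0516]
green [349, 11, 163, 228, 19133] [440.8 131.5] [0.4824 0.2878]
green [201, 63, 38, 40, 760] [219.5  82.8] [0.3087 0.1486]
green [460, 102, 36, 33, 730] [477.7 118.1] [0.4949 0.3244]
green [246, 177, 23, 29, 630] [257.5 190.8] [0.4127 0.1078]
green [175, 248, 30, 30, 626] [190.  261.1] [ 0.4278 -0.0051]
red [226, 54, 7, 8, 44] [228.7  57.9] [0.298  0.1695]
red [0, 91, 113, 171, 4737] [ 49.4 173. ] [ 0.2573 -0.0471]
red [497, 111, 8, 9, 58] [500.5 114.8] [0.5073 0.345 ]
red [263, 207, 9, 7, 49] [267. 210.] [0.4356 0.1018]
label px expected [257.31757777 237.74307136]
(50, 50, 3)
or [308, 284, 11, 19, 103] [314.6 293.8] stand x,z 0.0887 0.0972 deck x,z 0.1135 0.0142
gr [266, 295, 14, 12, 120] [272.1 300.6] stand x,z 0.0022 0.066 deck x,z 0.0235 0.0336
red [280, 293, 3, 3, 7] [281. 294.] stand x,z 0.0204 0.0895 deck x,z 0.0515 0.0439
```

```bash
python3 -m jog '[{"fingers":0,"slide":[0.15,0,3],"roll":0},{"fingers":0,"slide":[0,0,4],"roll":0},{"fingers":0,"slide":[0,0,4],"roll":0},{"fingers":0,"slide":[0,0,3.5],"roll":0},{"fingers":0,"slide":[0,0,1.2],"roll":0},{"fingers":0,"slide":[0,0,0.5],"roll":0},{"fingers":0,"slide":[0,0,0],"roll":0},{"fingers":1,"slide":[0,0,0],"roll":0},{"fingers":1,"slide":[0,0,0],"roll":0},{"fingers":1,"slide":[0,0,0],"roll":0},{"fingers":1,"slide":[0,0,0],"roll":0},{"fingers":1,"slide":[0,0,0],"roll":0}]'
python3 -m jog '[{"fingers":1,"slide":[0,0,-2],"roll":0},{"fingers":1,"slide":[0,0,-3],"roll":0},{"fingers":1,"slide":[0,0,-4],"roll":0},{"fingers":1,"slide":[0,0,-4],"roll":0},{"fingers":1,"slide":[0,0,0],"roll":0}]'
python3 - <<'E'
from h import *
s=read_state();y=s['eef_rot'][2];R=np.array([[np.cos(y),np.sin(y)],[np.sin(y),-np.cos(y)]])
for x,yy in((.016,.20),(-.1,.19)):
    t=(O+x*X+yy*Y)[:2];print(t,(R@(t-s['tool_pos'][:2])*100).round(2))
E
```

```text
time: 25.32
tool_pos: [0.4032, 0.1163, 0.0158]
eef_rot: [3.139, 0.002, 2.441]
ft_force: [-0.4, 0.1, 6.0]
finger_gap: 0.0385
gripper_force: 60.7
time: 25.73
tool_pos: [0.4073, 0.1169, 0.1517]
eef_rot: [3.13, 0.011, 2.441]
ft_force: [2.4, -0.1, -1.3]
finger_gap: 0.0387
gripper_force: 61.4
[ 0.58975208 -0.14218949] [-30.65  -8.05]
[ 0.47349159 -0.13590465] [-21.35 -15.06]
```

```bash
python3 -m jog '[{"fingers":1,"slide":[-3.83,-1.0,0],"roll":0},{"fingers":1,"slide":[-3.83,-1.0,0],"roll":0},{"fingers":1,"slide":[-3.83,-1.0,0],"roll":0},{"fingers":1,"slide":[-3.83,-1.0,0],"roll":0},{"fingers":1,"slide":[-3.83,-1.0,0],"roll":0},{"fingers":1,"slide":[-3.83,-1.0,0],"roll":0},{"fingers":1,"slide":[-3.83,-1.0,0],"roll":0},{"fingers":1,"slide":[-3.83,-1.0,0],"roll":0}]'
python3 -m jog '[{"fingers":1,"slide":[0,0,0],"roll":0.1122},{"fingers":1,"slide":[0,0,0],"roll":0.1122},{"fingers":1,"slide":[0,0,0],"roll":0.1122},{"fingers":1,"slide":[0,0,0],"roll":0.1122},{"fingers":1,"slide":[0,0,0],"roll":0.1122},{"fingers":1,"slide":[0,0,0],"roll":0.1122},{"fingers":1,"slide":[0,0,0],"roll":0.1122},{"fingers":1,"slide":[0,0,0],"roll":0.1122},{"fingers":1,"slide":[0,0,0],"roll":0.1122},{"fingers":1,"slide":[0,0,0],"roll":0},{"fingers":1,"slide":[0,0,0],"roll":0}]'
```

```text
time: 26.4
tool_pos: [0.5851, -0.1441, 0.1441]
eef_rot: [-3.142, -0.001, 2.441]
ft_force: [1.0, 1.2, -1.5]
finger_gap: 0.0388
gripper_force: 61.3
time: 27.32
tool_pos: [0.5845, -0.1423, 0.1442]
eef_rot: [-3.141, -0.0, 1.434]
ft_force: [-0.2, -0.1, -1.8]
finger_gap: 0.0383
gripper_force: 61.3
```

```bash
python3 -m jog '[{"fingers":1,"slide":[-1.45,1.0,0],"roll":0},{"fingers":1,"slide":[0,0,3],"roll":0},{"fingers":1,"slide":[0,0,2.5],"roll":0},{"fingers":1,"slide":[0,0,0.5],"roll":0},{"fingers":1,"slide":[0,0,0.4],"roll":0},{"fingers":1,"slide":[0,0,0.4],"roll":0},{"fingers":1,"slide":[0,0,0.4],"roll":0},{"fingers":1,"slide":[0,0,0.4],"roll":0},{"fingers":1,"slide":[0,0,0.4],"roll":0},{"fingers":1,"slide":[0,0,0],"roll":0}]'
python3 -m jog '[{"fingers":1,"slide":[0,0,0.4],"roll":0},{"fingers":1,"slide":[0,0,0.4],"roll":0},{"fingers":1,"slide":[0,0,0.4],"roll":0},{"fingers":1,"slide":[0,0,0.4],"roll":0},{"fingers":1,"slide":[0,0,0.4],"roll":0},{"fingers":1,"slide":[0,0,0.4],"roll":0},{"fingers":1,"slide":[0,0,0],"roll":0}]'
python3 -m jog '[{"fingers":1,"slide":[0,0,0.4],"roll":0},{"fingers":1,"slide":[0,0,0.4],"roll":0},{"fingers":1,"slide":[0,0,0.3],"roll":0},{"fingers":1,"slide":[0,0,0],"roll":0},{"fingers":1,"slide":[0,0,0],"roll":0}]'
```

```text
time: 28.15
tool_pos: [0.5931, -0.1574, 0.0667]
eef_rot: [3.14, -0.001, 1.432]
ft_force: [-3.3, 3.2, 7.4]
finger_gap: 0.0386
gripper_force: 62.5
time: 28.73
tool_pos: [0.5926, -0.1556, 0.0422]
eef_rot: [3.142, -0.004, 1.431]
ft_force: [-2.0, 9.0, 6.4]
finger_gap: 0.0386
gripper_force: 63.8
time: 29.15
tool_pos: [0.5927, -0.1559, 0.0314]
eef_rot: [3.141, -0.003, 1.431]
ft_force: [-3.6, 8.1, 5.1]
finger_gap: 0.0387
gripper_force: 64.6
```

Another 4 mm down, then the same transfer, this time to bay_0.

```bash
python3 -m jog '[{"fingers":1,"slide":[0,0,0.3],"roll":0},{"fingers":1,"slide":[0,0,0.2],"roll":0},{"fingers":1,"slide":[0,0,0],"roll":0},{"fingers":1,"slide":[0,0,0],"roll":0}]'
python3 -m jog '[{"fingers":1,"slide":[0,0,-3],"roll":0},{"fingers":1,"slide":[0,0,-3],"roll":0},{"fingers":1,"slide":[0,-3.4,-0.9],"roll":0},{"fingers":1,"slide":[0,-3.4,-0.9],"roll":0},{"fingers":1,"slide":[0,-3.4,-0.9],"roll":0},{"fingers":1,"slide":[0,-3.4,-0.9],"roll":0},{"fingers":1,"slide":[0,-3.4,-0.9],"roll":0},{"fingers":1,"slide":[-2.87,0,0],"roll":0},{"fingers":1,"slide":[-2.87,0,0],"roll":0},{"fingers":1,"slide":[-2.87,0,0],"roll":0}]'
python3 -m jog '[{"fingers":1,"slide":[0,0,0],"roll":-0.1122},{"fingers":1,"slide":[0,0,0],"roll":-0.1122},{"fingers":1,"slide":[0,0,0],"roll":-0.1122},{"fingers":1,"slide":[0,0,0],"roll":-0.1122},{"fingers":1,"slide":[0,0,0],"roll":-0.1122},{"fingers":1,"slide":[0,0,0],"roll":-0.1122},{"fingers":1,"slide":[0,0,0],"roll":-0.1122},{"fingers":1,"slide":[0,0,0],"roll":-0.1122},{"fingers":1,"slide":[0,0,0],"roll":-0.1122},{"fingers":1,"slide":[0,0,0],"roll":-0.1122},{"fingers":1,"slide":[0,0,0],"roll":-0.1122},{"fingers":1,"slide":[0,0,0],"roll":-0.1122},{"fingers":1,"slide":[0,0,0],"roll":-0.1122},{"fingers":1,"slide":[0,0,0],"roll":-0.1122},{"fingers":1,"slide":[0,0,0],"roll":0},{"fingers":1,"slide":[0,0,0],"roll":0}]'
python3 - <<'E'
from h import *
s=read_state();y=s['eef_rot'][2];R=np.array([[np.cos(y),np.sin(y)],[np.sin(y),-np.cos(y)]])
for x,yy in((-.1,.056),(-.002,.056)):
    t=(O+x*X+yy*Y)[:2];print(t,(R@(t-s['tool_pos'][:2])*100).round(2))
p=np.array(s['tool_pos'])
q,e=plate((130,300,80,220),(200,330,190,300));d=q-p-[0,0,.0095];f=np.hypot(*d[:2]);print(q,e,'angle',np.degrees(np.arctan2(d[2],f))+4.5,'len',np.hypot(f,d[2]))
# lower silhouette edge of the box in the side view
b=snap('side');g=b['img'].max(2);u0,v0=proj(b,[p])[0];print(u0,v0)
pts=[]
for u in range(int(u0)+8,int(u0)+32,2):
    col=g[int(v0)-25:int(v0)+20,u].astype(int);k=np.where(col<70)[0];pts.append((u,int(v0)-25+k.max()+.5 if len(k) else -1))
print(pts)
P=[]
for uv in pts:
    c,dd=ray(b,[uv]);dd=dd[0];qq=c+dd*(((p-.02*Y-c)@Y)/(dd@Y));P.append(((qq-p)@X,qq[2]-p[2]))
P=np.array(P);print(np.degrees(np.arctan(np.polyfit(P[:,0],P[:,1],1)[0])))
E
```

```text
time: 29.48
tool_pos: [0.5929, -0.1564, 0.0264]
eef_rot: [3.141, -0.002, 1.431]
ft_force: [-2.5, 7.2, 3.8]
finger_gap: 0.0388
gripper_force: 65.1
time: 30.32
tool_pos: [0.4127, -0.221, 0.1315]
eef_rot: [3.137, 0.002, 1.433]
ft_force: [0.9, -0.3, -1.4]
finger_gap: 0.0388
gripper_force: 64.0
time: 31.65
tool_pos: [0.4128, -0.2202, 0.1304]
eef_rot: [-3.14, 0.002, 3.0]
ft_force: [0.3, 0.9, -1.9]
finger_gap: 0.0387
gripper_force: 64.0
[ 0.45479281 -0.26859359] [-4.84 -4.19]
[ 0.55183398 -0.28226882] [-14.64  -4.18]
[181, 124, 11, 11, 81]
[306, 284, 14, 21, 142]
[ 0.5460819  -0.32193619  0.10302315] 0.21966225672928735 angle -7.895984438207288 len 0.17161227703042495
211.14625588341147 223.69642706646223
[(219, np.float64(231.5)), (221, np.float64(230.5)), (223, np.float64(229.5)), (225, np.float64(228.5)), (227, np.float64(227.5)), (229, np.float64(226.5)), (231, np.float64(225.5)), (233, np.float64(224.5)), (235, np.float64(224.5)), (237, np.float64(223.5)), (239, np.float64(222.5)), (241, np.float64(221.5))]
33.60159765100672
```

```bash
python3 -m jog '[{"fingers":1,"slide":[-2.4,-2.09,2],"roll":0},{"fingers":1,"slide":[-2.4,-2.09,2],"roll":0},{"fingers":1,"slide":[-3,0,0],"roll":0},{"fingers":1,"slide":[-3,0,0],"roll":0},{"fingers":1,"slide":[-2,0,0],"roll":0},{"fingers":1,"slide":[-1.2,0,0],"roll":0},{"fingers":1,"slide":[-0.6,0,0],"roll":0},{"fingers":1,"slide":[0,0,0],"roll":0},{"fingers":1,"slide":[0,0,0],"roll":0}]'
python3 -m jog '[{"fingers":1,"slide":[0,0,1.5],"roll":0},{"fingers":1,"slide":[0,0,1.2],"roll":0},{"fingers":1,"slide":[0,0,0.6],"roll":0},{"fingers":1,"slide":[0,0,0.2],"roll":0},{"fingers":1,"slide":[0,0,0.2],"roll":0},{"fingers":1,"slide":[0,0,0.2],"roll":0},{"fingers":1,"slide":[0,0,0],"roll":0},{"fingers":1,"slide":[0,0,0],"roll":0}]'
python3 - <<'E'
from h import *
s=read_state();print((s['tool_pos']-O)@X,(s['tool_pos']-O)@Y)
bayview(.056,(260,340,210,270))
E
```

```text
time: 32.55
tool_pos: [0.5504, -0.2812, 0.0891]
eef_rot: [3.141, -0.002, 3.002]
ft_force: [-0.6, 0.1, -1.8]
finger_gap: 0.0386
gripper_force: 64.0
time: 33.22
tool_pos: [0.5514, -0.2818, 0.051]
eef_rot: [-3.141, 0.001, 3.002]
ft_force: [-0.3, 0.3, -1.6]
finger_gap: 0.0388
gripper_force: 64.0
-0.002538024567845229 0.05639718963441287
or [310, 241, 13, 18, 104] [317.7 250.1] stand x,z 0.0936 0.1091 deck x,z 0.124 0.0217
gr [278, 253, 7, 8, 43] [281.5 256.8] stand x,z 0.0147 0.0809 deck x,z 0.0421 0.0396
```

```bash
python3 -m jog '[{"fingers":1,"slide":[0,0,0.2],"roll":0},{"fingers":1,"slide":[0,0,0.2],"roll":0},{"fingers":1,"slide":[0,0,0],"roll":0}]'
python3 -m jog '[{"fingers":1,"slide":[0,0,0.2],"roll":0},{"fingers":1,"slide":[0,0,0],"roll":0}]'
```

```text
time: 33.52
tool_pos: [0.551, -0.2814, 0.0461]
eef_rot: [3.141, -0.001, 3.002]
ft_force: [-0.8, 0.6, -1.6]
finger_gap: 0.0386
gripper_force: 64.0
time: 33.68
tool_pos: [0.5513, -0.2817, 0.0445]
eef_rot: [-3.141, 0.0, 3.002]
ft_force: [0.2, 0.0, -2.1]
finger_gap: 0.0385
gripper_force: 64.0
```

```bash
python3 -m jog '[{"fingers":1,"slide":[0,0,0.2],"roll":0},{"fingers":1,"slide":[0,0,0],"roll":0}]'
python3 - <<'E'
from h import *
bayview(.056,(260,340,210,270))
E
python3 -m jog '[{"fingers":1,"slide":[0,0,0.2],"roll":0},{"fingers":1,"slide":[0,0,0],"roll":0}]'
```

```text
time: 33.85
tool_pos: [0.5513, -0.2817, 0.0443]
eef_rot: [-3.141, 0.001, 3.002]
ft_force: [-3.4, 1.9, 8.7]
finger_gap: 0.0388
gripper_force: 65.3
or [310, 243, 12, 18, 105] [317.3 252.2] stand x,z 0.0931 0.1025 deck x,z 0.12 0.0163
gr [266, 213, 10, 3, 11] [270.4 214.1] stand x,z -0.0103 0.2081 deck x,z 0.0883 0.1607
gr [279, 255, 6, 9, 43] [281.4 258.8] stand x,z 0.0147 0.0744 deck x,z 0.0386 0.0341
time: 34.07
tool_pos: [0.5514, -0.2817, 0.0442]
eef_rot: [-3.141, 0.002, 3.002]
ft_force: [-5.1, 2.7, 18.4]
finger_gap: 0.0386
gripper_force: 66.5
```

In contact, lying flat on the slope. I'll relax and release.

```bash
python3 -m jog '[{"fingers":1,"slide":[0,0,-0.3],"roll":0},{"fingers":0.5,"slide":[0,0,-0.1],"roll":0},{"fingers":0.3,"slide":[0,0,0],"roll":0},{"fingers":0,"slide":[0,0,0],"roll":0},{"fingers":0,"slide":[0,0,0],"roll":0},{"fingers":0,"slide":[0,0,0],"roll":0},{"fingers":0,"slide":[0,0,-2],"roll":0},{"fingers":0,"slide":[0,0,-3],"roll":0},{"fingers":0,"slide":[3.5,0,-2],"roll":0},{"fingers":0,"slide":[3.5,0,-2],"roll":0},{"fingers":0,"slide":[3.5,0,-2],"roll":0},{"fingers":0,"slide":[3.5,0,-2],"roll":0},{"fingers":0,"slide":[3.5,0,0],"roll":0},{"fingers":0,"slide":[0,0,0],"roll":0},{"fingers":0,"slide":[0,0,0],"roll":0}]'
python3 - <<'E'
from h import *
b=bayview(.056,(260,340,210,270));bayview(-.055,(260,340,270,350))
a=snap('scene')
cr=lambda s,x0,y0,x1,y1:cv2.convertScaleAbs(cv2.resize(s['img'][y0:y1,x0:x1],(400,400),interpolation=cv2.INTER_CUBIC),alpha=1.8)
cv2.imwrite('pics/final.png',np.hstack([cr(b,200,110,350,350-90),cr(b,255,220,345,350)]))
T=cv2.convertScaleAbs(cv2.resize(b['img'][110:350,190:350],(400,600),interpolation=cv2.INTER_CUBIC),alpha=1.8)
S=cv2.convertScaleAbs(cv2.resize(a['img'][100:260,80:430],(400,183)),alpha=1.8);S2=cv2.convertScaleAbs(cv2.resize(a['img'][155:235,320:420],(400,320)),alpha=1.8)
im=np.zeros((600,800,3),np.uint8);im[:,:400]=T;im[:183,400:]=S;im[190:510,400:]=S2;cv2.imwrite('pics/final.png',im)
E
```

```text
time: 35.32
tool_pos: [0.3765, -0.2569, 0.1749]
eef_rot: [-3.141, 0.001, 3.0]
ft_force: [0.4, -0.7, -0.2]
finger_gap: 0.0855
gripper_force: 0.0
or [309, 245, 12, 18, 98] [316.3 254.6] stand x,z 0.0915 0.0948 deck x,z 0.1146 0.0107
gr [271, 255, 13, 12, 96] [277.2 260.2] stand x,z 0.0051 0.0688 deck x,z 0.0275 0.0344
red [284, 254, 3, 2, 5] [285.2 254.6] stand x,z 0.0228 0.0887 deck x,z 0.0531 0.0419
or [307, 284, 12, 20, 112] [314.2 294.6] stand x,z 0.088 0.0946 deck x,z 0.1115 0.0124
gr [266, 295, 14, 12, 127] [272.3 300.5] stand x,z 0.0025 0.0663 deck x,z 0.024 0.0337
red [280, 293, 3, 3, 6] [281.2 294.2] stand x,z 0.0207 0.089 deck x,z 0.0515 0.0433
```

View pics/final.png

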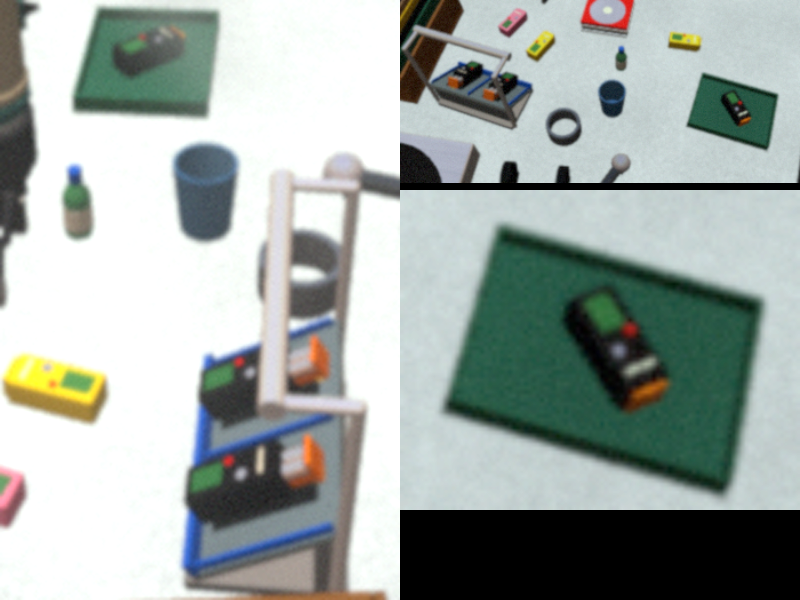

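The last picture shows both pulled-out transmitters flat in their bays at the lip, drawers uphill and out, c flat in the tray, and the bystanders in place. I'm handing in.

```bash
python3 -c "
from cell import *
print(close_job())"
```

```text
the job is handed in; nothing more can be done
None
```

The job is handed in at about 35 s of the 67 s allowed: both drawer-out transmitters lie flat in their own bays with drawers uphill and still out, the drawer-in one lies flat in the green tray, and the last pictures show the bystanders in place (no verdict was returned).

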